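# Pack a rubber end stop from the flap dispenser into its case

## Task

Take the rubber end stop out of the dispenser: lift the sprung yellow-edged flap, keep it up with your hand while you reach in for the steel shank, draw the stop out and let the flap close by itself. Lay the stop down flat on the open bench and let go to change your grip, then slide it, steel shank first, into the clear packing case in the jig until the shank is fully home against the closed end. Do not drop the stop, and do not disturb the tape roll and the carton.

Things in the scene. Friction and masses are not known exactly. Their poses are not given: they have to be found in the camera images.
- stop: rubber end stop, about 0.2 kg, 136 mm long: black rubber block with steel end plate, 86 long (x -43 to 43) x 44 wide x 36 high, and a square steel shank 20 x 20 standing out 50 mm on the -x side (x -93 to -43, y +-10, z 14 to 34). Origin: centre of the block's underside. It starts in the dispenser lane, shank towards the mouth
- shank_mid (a point): point on the centre line inside the stop's shank, 22 mm from its free end, 28 mm from the block (x -71, z 24 in the stop's frame). At the start near x 0, z 54 in the dispenser's frame. The stop draws straight out level along the dispenser's -x; after 130 mm its heel is in front of the hinge and it may be lifted
- shank_tip (a point): centre of the free end face of the shank, x -93, z 24 in the stop's frame
- heel (a point): centre of the rubber end face opposite to the shank, x +43, z 18 in the stop's frame
- dispenser: fixed bench dispenser, grey side walls, clear roof; its mouth looks to its -x side, +x runs into the lane, z up. Origin: on the bench under the mouth, mid width. In mm: side walls y +-59 to +-65, x -52 to 262; roof top z 79, from x 16 back; low front wall at x -52, top z 20; lane floor z 30 from x 15 back; guides y +-25 to +-31, z 30 to 48, from x 40 back; the next stop waits, fixed, behind a gate at x 116
- flap (a joint): sprung flap, rad: 0 shut, grows as its front edge is lifted, stops at 2.4; cannot swing inwards. Clear plate 3 mm thick, 126 wide, hinged on its rear edge. Shut, it slopes forward and down over the mouth, 12 deg below level, for 72 mm, then a 15 mm level yellow lip. Its spring (about 1 to 2 N at the lip) shuts it; lifted past about 1.4 it can lean on the gripper's back while the fingers go in
- flap_hinge (a point): middle of the flap's hinge line, at x 10, z 79 in the dispenser's frame (mm)
- flap_lip (a point): middle of the front edge of the yellow lip, moves with the flap. Shut, it is at x -75, z 64 in the dispenser's frame (mm); it can be lifted from below by fingers tilted about 40 deg, pointing into the mouth and down; between it and the front wall the mouth is open
- case: fixed clear packing case lying level in a jig. Origin: on the bench under its middle; mouth at its -x side, +x runs to the closed end, z up. In mm: inside 48 wide x 40 high (y +-24, z 16 to 56), parallel from x -62 to the closed end at x 56; walls 3; blue flared lip x -70 to -62 opens 4 wider all round. Jig plate 13 high, 110 wide, x -56 to 84; blue end block up to z 53
- case_mouth (a point): middle of the outer edge of the flared lip at the height of the case's inner floor: x -70, z 16 in the case's frame
- case_end (a point): middle of the closed end inside, at the height of the inner floor: x 56, z 16 in the case's frame. A stop fully home still sticks 10 mm out of the lip (its heel at x -80)
- tape: bystander: roll of amber packing tape lying flat, 100 mm diameter, 48 high, loose. Origin: centre of its underside
- carton: bystander: small cardboard carton 110 x 80 x 60 high, loose. Origin: centre of its underside
- cap_tray: bystander: fixed blue tray with end caps, 110 x 150 x 45 high. Origin: centre of its underside
Not all that is in view belongs to the job. What is shaped like the case but purple or red is not meant.

How it is judged (in metres and radians):
On the way, in this order (a step that is already met when the one before it is completed fails the run):
1. the flap is held up while the fingers take the stop behind it, still in the dispenser (value of joint flap above 0.4 rad and contact force between the fingers and stop above 1 N and x of stop in the frame of dispenser above 0.05 m), for 0.1 s.
2. the stop lies flat on the open bench, let go and still, and the flap has closed (height (world z) of stop below 0.004 m and angle between stop's own z axis and vertical below 0.08 rad and contact force between the fingers and stop below 0.05 N and linear speed of stop below 0.02 m/s and value of joint flap below 0.1 rad), for 0.2 s.
At the end, for the whole second after the job is handed in: The stop lies still inside the case, upright side up and in line with it (0.08 rad, 6 mm), shank first, its shank tip within 4 mm of the closed end; the flap is shut (under 0.1 rad); tape roll and carton within 20 mm of theirs (x of shank_tip in the frame of case between 0.052 and 0.06 m and y of stop in the frame of case between -0.006 and 0.006 m and z of stop in the frame of case between 0.012 and 0.021 m and angle between the x axis of stop and the x axis of case, either way round below 0.08 rad and angle between stop's own z axis and vertical below 0.08 rad and linear speed of stop below 0.01 m/s and value of joint flap below 0.1 rad and distance of each of tape, carton from where it was at the start of the episode below 0.02 m); the robot touches nothing.
It fails at once if the stop is dropped (falls freely for more than about 30 mm) or thrown (linear speed of stop above 0.75 m/s and contact force between the fingers and stop below 0.02 N).
It fails at once if the tape roll or the carton is pushed away by more than 20 mm (distance of any of tape, carton from where it was at the start of the episode above 0.02 m).
It also fails if it takes over 72 s, if anything falls off the work surface, if the arm or the gripper's body presses on something with over 40 N, if the wrist force passes 120 N, or if a joint passes its speed limit or range.

## Robot

A 6-joint arm with a two-finger parallel gripper is mounted at the origin on the work surface. World frame = base frame: x ahead of the robot, y to its left, z up, the work surface at z = 0. Lengths are in m, angles in degrees, forces in N, time in s.
With the tool pointing down it reaches from about 0.375 to 0.9 m from the base axis. Payload 3.1 kg.
Tool frame: the origin (TCP) lies midway between the tips of the shut fingers; the grasp point (between the pads) lies 19 mm behind it; x points along the fingers, z is the direction in which the jaws open and shut, and the axes are right-handed (so a half turn about x gives the same grasp; the last joint's range is limited). The gripper opens to 87 mm and grips with 3 to 60 N. Pads are 19 mm wide; open, the fingers measure 117 mm over their backs; the gripper's body (75 mm by 190 mm) begins 51 mm behind the grasp point.
Start: joints at [-77.607, 30.224, 82.088, -0, 67.689, -10.227], TCP at [0.24, -0.577, 0.223] pointing down, gripper open.
Joint ranges: [-176.69, 176.69], [-43.24, 126.21], [12.49, 139.97], [-82, 262], [0, 151.66], [-163.58, 163.58]. Speed limits (degrees/s): [159.86, 159.86, 180, 180, 180, 180].

## Interface

Orientations are given as a 3x3 rotation matrix whose columns are the frame's x, y, z axes.
In Python, from rig import * gives the robot as it stands.
- The arm moves only by the tool play_rows, never from a script. Its argument "rows" is a list that holds one entry, the list of rows, each a list of 7 numbers: the shift along the tool's x, y, z in m, then the turn, a rotation vector about the tool's x, y, z in degrees, then the finger opening in m, from 0 to 0.087. A call has 1 to 12 rows; each row is the pose to reach, as a shift and turn from the pose commanded when the call began, along the tool's axes at that moment; what a row does not reach only later rows make up. A row lasts 1/10 s, in which the tool goes at most 50 mm and 8.59 degrees, less where a joint would pass 70% of its speed; a pose out of reach is approached as far as the arm can. A call with a gripper value outside its range is refused whole. The fingers move at their own pace and stop on an object; the grip force is fixed at half the most. Time passes only in rows, so rows that repeat a pose let the fingers close. It gives the time, the measured TCP pose, the force and the opening at its end, in the units of the state.
- read_state(): the state, without advancing time (a new reading comes with each control period).
- capture(name): name is "side" or "top" or "wrist"; returns a dict with "pixels" (400x640x3 uint8, red, green, blue), "intrinsics" (3x3 intrinsics, pixels), "rvec" (rotation vector, rad) and "tvec" (3), from world to camera coordinates, as OpenCV has them. Camera axes: x right, y down, z forward; pixel columns grow to the right and rows downward; lengths in m; the calibration is good to about 2 mm. A picture is of the moment at which its call begins. There is no depth.
- hand_in(): hands the job in, once; it reports no verdict.
Trained networks look in the newest picture that a camera, given by its name, has taken for a name from the list of things; names that differ only in an ending like _2 or _b are one class to them, and where a whole thing is asked for, a point or a joint stands for the part that bears it (a point fixed in the world has none). Each returns a list of dicts, best first, with "p" (0 to 1); they miss things now and then, are a little off and sometimes report something else, mostly with a low value. They report only what shows in the picture. A call takes as long as a camera call. They do not tell look-alikes from the thing itself.
- trace(camera, target): "mask" (400x640 bool, what is visible of it) and "at" ([column, row] in pixels, amid what is visible of it).
The state is a dict: "time_s": time; "joint_positions": joint angles; "qvel": joint speeds; "tau": joint torques, N m; "position": TCP position; "tcp_rot": TCP orientation; "force": force on the tool from outside, world axes, zero at the start; "moment": the same for the moment, N m; "opening": opening from 0.0 (shut) to 1.0 (fully open).
Only numpy, scipy, OpenCV 4.12 (cv2) and the standard library are available. Lean on these libraries where they do the work, as an engineer would, in place of code of your own. Each camera call takes 0.05 s, during which the arm holds its last target.

## Working session

There is one attempt and no reset: what is moved stays moved. The work goes in short steps, Python scripts to look and compute and a tool call to move; the robot and the scene stay as the last step left them, time stands still between calls to the robot, and variables do not carry over. Pictures are saved under pics/ and viewed, and the job is handed in when it is done.

Besides the shell and the picture viewer there is one more tool, called after "Call:" in YAML: its name, and indented under it one key for each argument. play_rows: Moves the arm, as the interface text tells. Its arguments: {"type":"object","properties":{"rows":{"type":"array"}},"required":["rows"]}

```bash
ls; mkdir -p pics; python3 - <<'E'
from rig import *
import cv2
for n in ("side","top","wrist"):
    c=capture(n); cv2.imwrite(f"pics/{n}0.png",c["pixels"][:,:,::-1])
    print(n,c["intrinsics"],c["rvec"],c["tvec"])
s=read_state();print(s)
E
```

```text
pics
side [[373.89460035   0.         312.9523326 ]
 [  0.         373.89460035 194.10829648]
 [  0.           0.           1.        ]] [ 0.76064597 -2.47732678  1.22160902] [0.47968465 0.15853413 1.04083269]
top [[401.09901591   0.         322.23383139]
 [  0.         401.09901591 199.04134394]
 [  0.           0.           1.        ]] [ 2.1212882  -2.14758897  0.21524695] [0.10749161 0.54225301 1.18488746]
wrist [[322.71086938   0.         318.93123031]
 [  0.         322.71086938 195.46828304]
 [  0.           0.           1.        ]] [-2.42373634  1.61587603  0.21812719] [-0.6240436  -0.03136537  0.39024848]
{'time_s': 0.15, 'joint_positions': array([-7.76035800e+01,  3.02653796e+01,  8.21402334e+01,  8.95278313e-04,
        6.76882304e+01, -1.02275451e+01]), 'qvel': array([-0.09806253, -0.18113497, -0.25648863,  0.04189686, -0.03128456,
       -0.03471981]), 'tau': array([ 9.08515358e-04, -4.40429592e+01, -1.76843333e+01,  6.33907341e-02,
        5.52837050e-02, -7.85493671e-05]), 'position': array([ 0.24033265, -0.5763384 ,  0.22180697]), 'tcp_rot': array([[-3.37490957e-04,  9.23051736e-01,  3.84675681e-01],
       [ 1.60279216e-03,  3.84675708e-01, -9.23050394e-01],
       [-9.99998659e-01,  3.05034003e-04, -1.60928465e-03]]), 'force': array([ 0.17172447, -0.64238584,  0.95955541]), 'moment': array([ 0.01361741, -0.03833028, -0.039095  ]), 'opening': 0.99857048287382}
```

View pics/side0.png

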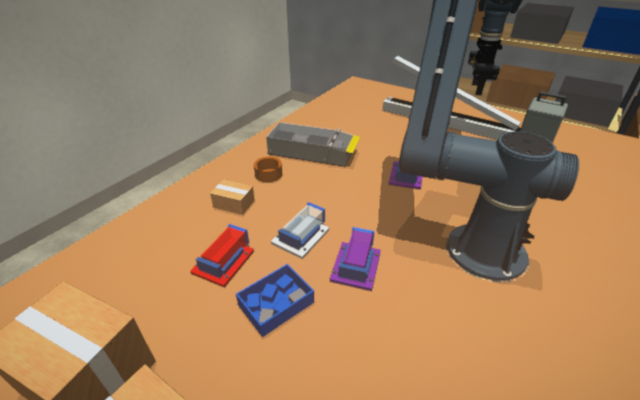

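View pics/top0.png

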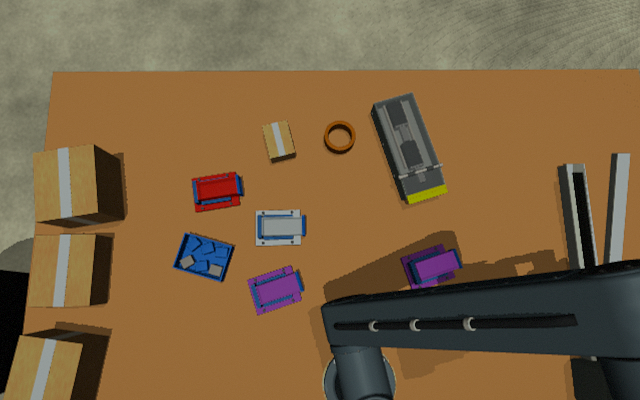

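View pics/wrist0.png

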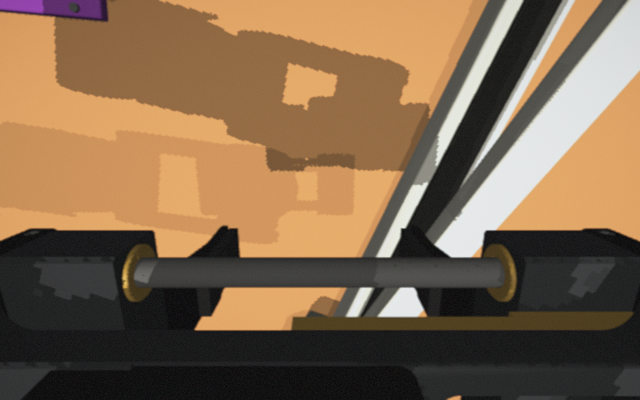

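The top view shows the dispenser at (408,150) with its yellow lip at (427,194). The clear/white case is at (280,228), tape at (340,137), carton at (279,141). Possible mix-ups for the case are red (218,190), purple (275,290) and purple (432,268). I choose (280,228), the clear case with the blue lip, and will check it in a crop.

```bash
cat > h.py <<'E'
from rig import *
import numpy as np, cv2
def cam(n):
    c=capture(n); R=cv2.Rodrigues(np.array(c["rvec"],float))[0]; c["R"]=R; c["t"]=np.array(c["tvec"],float).reshape(3); c["K"]=np.array(c["intrinsics"]); return c
def plane(c,uv,z):
    d=c["R"].T@np.linalg.inv(c["K"])@np.array([uv[0],uv[1],1.]); o=-c["R"].T@c["t"]
    return o+d*(z-o[2])/d[2]
def proj(c,P):
    P=np.atleast_2d(P); return cv2.projectPoints(P.astype(float),np.array(c["rvec"],float),c["t"],c["K"],None)[0].reshape(-1,2)
def crop(c,x0,x1,y0,y1,s,f,pts=None):
    im=c["pixels"][y0:y1,x0:x1,::-1].copy(); im=cv2.resize(im,None,fx=s,fy=s,interpolation=cv2.INTER_CUBIC)
    if pts is not None:
        for p in pts: cv2.circle(im,(int((p[0]-x0+.5)*s),int((p[1]-y0+.5)*s)),2,(0,255,0),-1)
    cv2.imwrite(f,im)
E
python3 - <<'E'
from h import *
for n in ("top","side"):
    c=cam(n); print(n,"cam pos",-c["R"].T@c["t"])
    for t in ("dispenser","flap","case","tape","carton","stop","cap_tray","case_mouth","flap_lip"):
        for r in trace(n,t)[:4]:
            m=r["mask"]; 
            print(t,round(r["p"],2),np.round(r["at"]),m.sum(),np.round(plane(c,r["at"],0.04),3), np.round(cv2.minAreaRect(np.argwhere(m)[:,::-1].astype(np.float32))[0]) if m.sum()>3 else "")
    if n=="top":
        crop(c,360,460,85,215,4,"pics/t_disp.png"); crop(c,240,320,195,260,7,"pics/t_case.png")
    else:
        crop(c,255,370,115,175,6,"pics/s_disp.png"); crop(c,260,340,195,265,7,"pics/s_case.png")
E
```

```text
top cam pos [0.32023061 0.12542141 1.26145666]
dispenser 0.58 [406. 151.] 5023 [ 0.699 -0.17   0.04 ] [410. 148.]
flap 0.62 [424. 184.] 1259 [ 0.588 -0.219  0.04 ] [424. 184.]
case 0.87 [278. 288.] 1749 [0.278 0.235 0.04 ] [277. 290.]
case 0.81 [215. 190.] 1635 [0.576 0.433 0.04 ] [217. 192.]
case 0.77 [431. 266.] 1871 [ 0.336 -0.224  0.04 ] [432. 266.]
case 0.62 [278. 229.] 1670 [0.453 0.235 0.04 ] [280. 228.]
tape 0.58 [337. 129.] 572 [0.773 0.051 0.04 ] [340. 137.]
carton 0.75 [277. 142.] 1044 [0.729 0.242 0.04 ] [279. 141.]
cap_tray 0.88 [202. 257.] 1968 [0.372 0.463 0.04 ] [204. 257.]
case_mouth 0.89 [218. 191.] 1599 [0.575 0.424 0.04 ] [217. 192.]
case_mouth 0.62 [279. 230.] 1620 [0.449 0.233 0.04 ] [280. 228.]
case_mouth 0.61 [274. 289.] 1847 [0.276 0.248 0.04 ] [276. 289.]
case_mouth 0.61 [430. 267.] 1858 [ 0.333 -0.223  0.04 ] [432. 266.]
flap_lip 0.97 [422. 184.] 1190 [ 0.589 -0.214  0.04 ] [424. 184.]
side cam pos [-0.02892299  0.8693174   0.76289832]
dispenser 0.97 [308. 145.] 2970 [ 0.712 -0.155  0.04 ] [311. 144.]
dispenser 0.22 [265. 169.] 637 [0.742 0.063 0.04 ] [267.
[... 174 characters left out ...]
] [224. 257.]
case 0.78 [302. 231.] 1792 [0.446 0.252 0.04 ] [303. 231.]
case 0.78 [356. 264.] 2061 [0.259 0.275 0.04 ] [358. 258.]
tape 0.58 [264. 169.] 662 [0.744 0.066 0.04 ] [267. 169.]
carton 0.67 [230. 196.] 1101 [0.733 0.245 0.04 ] [231. 197.]
carton 0.33 [267. 168.] 633 [0.742 0.056 0.04 ] [267. 169.]
cap_tray 0.56 [272. 300.] 3293 [0.366 0.481 0.04 ] [275. 298.]
case_mouth 0.78 [360. 263.] 2052 [0.252 0.265 0.04 ] [357. 258.]
case_mouth 0.72 [227. 260.] 2219 [0.544 0.448 0.04 ] [224. 258.]
case_mouth 0.63 [403. 181.] 517 [ 0.308 -0.131  0.04 ] [406. 176.]
case_mouth 0.57 [301. 231.] 1724 [0.448 0.252 0.04 ] [303. 231.]
flap_lip 0.89 [345. 142.] 446 [ 0.606 -0.255  0.04 ] [343. 141.]
```

```bash
python3 - <<'E'
import cv2,numpy as np
def pad(a,h): return cv2.copyMakeBorder(a,0,h-a.shape[0],0,0,cv2.BORDER_CONSTANT)
a=cv2.imread("pics/t_disp.png");b=cv2.imread("pics/s_disp.png");print(a.shape,b.shape)
a=cv2.imread("pics/t_case.png");b=cv2.imread("pics/s_case.png");print(a.shape,b.shape)
E
```

```text
(520, 400, 3) (360, 690, 3)
(455, 560, 3) (490, 560, 3)
```

View pics/t_disp.png

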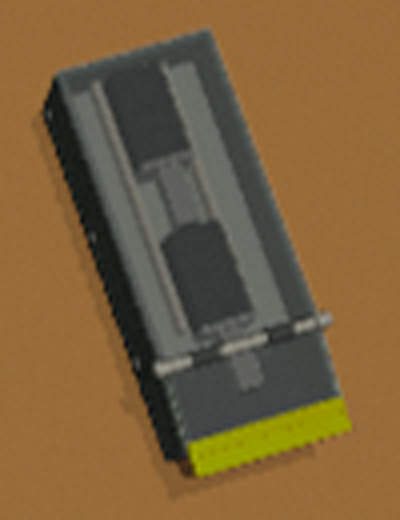

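View pics/s_disp.png

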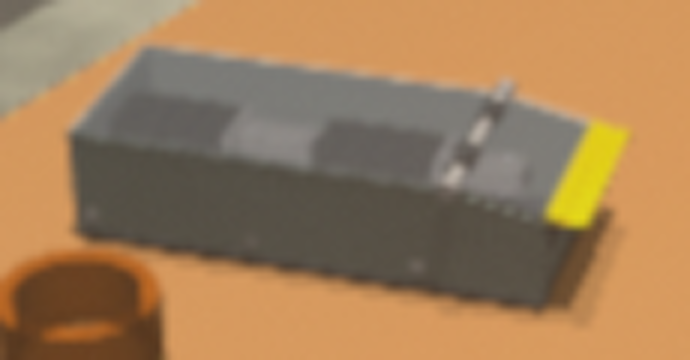

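View pics/t_case.png

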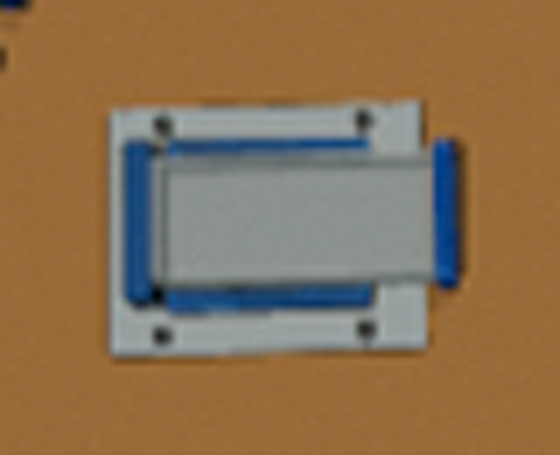

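View pics/s_case.png

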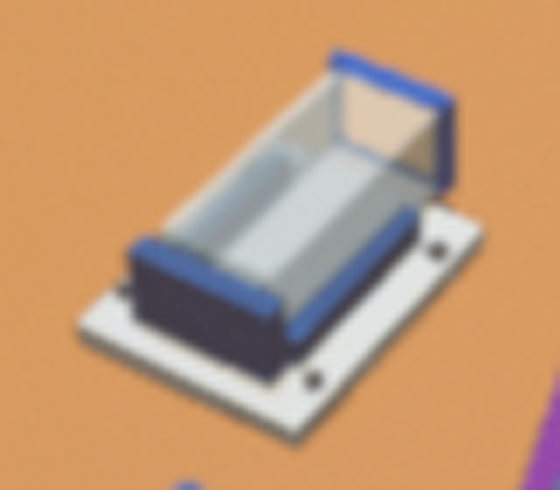

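```bash
cat > fit.py <<'E'
from h import *
from scipy.optimize import least_squares
ct,cs=cam("top"),cam("side")
def px(l,s,o): return [((a+.5)/s-.5+o[0],(b+.5)/s-.5+o[1]) for a,b in l]
def fit(obs,x0):
    def W(p,P): 
        c,s=np.cos(p[2]),np.sin(p[2]); P=np.array(P,float)/1000; return P@np.array([[c,s,0],[-s,c,0],[0,0,1]])+[p[0],p[1],0]
    def f(p): return np.concatenate([(proj(c,W(p,P))-np.array(uv)).ravel() for c,P,uv in obs])
    r=least_squares(f,x0,loss="soft_l1"); 
    print(np.round(r.x,4),np.degrees(r.x[2]));print(np.round(r.fun.reshape(-1,2),1).tolist()); return r.x
d1=px([(195,475),(351,425),(337,398),(188,445),(57,75),(210,30)],4,(360,85))
d2=px([(628,128),(588,226),(597,122),(547,220),(80,235),(540,308),(72,133)],6,(255,115))
P1=[(-75,63,64),(-75,-63,64),(-60,-63,64),(-60,63,64),(262,65,79),(262,-65,79)]
P2=[(-75,-63,64),(-75,63,64),(-60,-63,64),(-60,63,64),(262,65,0),(-52,65,0),(262,65,79)]
fit([(ct,P1,d1)],[.63,-.2,.3]); fit([(cs,P2,d2)],[.63,-.2,.3]); fit([(ct,P1,d1),(cs,P2,d2)],[.63,-.2,.3])
c1=px([(110,110),(420,102),(427,348),(112,355)],7,(240,195))
c2=px([(78,322),(295,432),(483,230)],7,(260,195))
Q1=[(84,-55,13),(-56,-55,13),(-56,55,13),(84,55,13)];Q2=[(84,-55,13),(84,55,13),(-56,55,13)]
fit([(ct,Q1,c1)],[.45,.23,1.57]);fit([(cs,Q2,c2)],[.45,.23,1.57]);fit([(ct,Q1,c1),(cs,Q2,c2)],[.45,.23,1.57])
E
python3 fit.py
```

```text
[ 0.6156 -0.2     0.2878] 16.491186914278227
[[0.0, -0.4], [-0.3, 0.2], [1.5, 2.3], [0.1, 2.4], [-0.7, -1.9], [-0.1, -1.8]]
[ 0.6159 -0.2061  0.2953] 16.918074118230585
[[-0.1, -0.1], [-0.7, -0.4], [1.3, 0.3], [2.1, 0.0], [-0.7, 0.1], [0.3, 0.2], [-1.2, -0.8]]
[ 0.6151 -0.2014  0.2906] 16.651910375819202
[[0.6, -0.2], [0.2, 0.2], [1.9, 2.4], [0.7, 2.6], [-0.4, -1.6], [0.1, -1.7], [-0.5, 0.5], [-1.3, 0.3], [0.9, 0.9], [1.5, 0.7], [-1.2, 0.5], [-0.3, 0.8], [-1.8, -0.4]]
[0.4628 0.226  1.5875] 90.95544548965593
[[-0.0, 0.0], [0.3, -0.1], [0.0, -0.1], [-0.3, 0.2]]
[0.4617 0.2266 1.5799] 90.52002488343825
[[-0.4, 0.1], [-0.0, 0.0], [0.5, -0.2]]
[0.4625 0.2262 1.5855] 90.84351511693897
[[-0.1, 0.1], [0.3, 0.1], [-0.1, -0.0], [-0.4, 0.2], [-0.5, 0.1], [0.0, -0.2], [0.3, -0.5]]
```

```bash
python3 - <<'E'
from h import *
s=read_state();Rt=np.array(s["tcp_rot"]);p=np.array(s["position"])
c=cam("wrist");o=-c["R"].T@c["t"]
print("cam in tcp",np.round(Rt.T@(o-p),4));print(np.round(Rt.T@c["R"].T,3))
ct=cam("top")
for uv in [(462,250),(455,246),(405,265),(401,255),(462,268)]: print(uv,np.round(plane(ct,uv,0.02),3),np.round(plane(ct,uv,0.06),3))
E
```

```text
cam in tcp [-0.1622  0.0722 -0.    ]
[[-0.    -0.263  0.965]
 [-0.    -0.965 -0.263]
 [ 1.    -0.     0.   ]]
(462, 250) [ 0.384 -0.33   0.02 ] [ 0.382 -0.315  0.06 ]
(455, 246) [ 0.396 -0.309  0.02 ] [ 0.394 -0.295  0.06 ]
(405, 265) [ 0.34  -0.151  0.02 ] [ 0.34  -0.142  0.06 ]
(401, 255) [ 0.371 -0.14   0.02 ] [ 0.369 -0.131  0.06 ]
(462, 268) [ 0.329 -0.326  0.02 ] [ 0.329 -0.311  0.06 ]
```

```bash
cat > plan.py <<'E'
from h import *
import json,os
from scipy.spatial.transform import Rotation as Ro
F="cmd.json"
def getcmd():
    if os.path.exists(F):
        j=json.load(open(F)); return np.array(j["p"]),np.array(j["R"])
    R0=np.array(read_state()["tcp_rot"]); 
    z=np.array([0.38467,-0.92305,0]);z/=np.linalg.norm(z); x=np.array([0,0,-1.]); return np.array([.24,-.577,.223]),np.c_[x,np.cross(z,x),z]
DISP=json.load(open("disp.json")) if os.path.exists("disp.json") else [.6153,-.2025,.2900]
def fr(P):
    c,s=np.cos(P[2]),np.sin(P[2]); return np.array([[c,-s,0],[s,c,0],[0,0,1]]),np.array([P[0],P[1],0.])
def dtool(tip,tilt,flip=1,yaw=0.):   # tip in mm in disp frame; tilt from vertical deg; tool x into mouth and down
    R,o=fr(DISP); t=np.radians(tilt)
    x=np.array([np.sin(t),0,-np.cos(t)]); z=np.array([0,-1.,0])*flip
    return o+R@(np.array(tip)/1000), R@np.c_[x,np.cross(z,x),z]
def plan(way,op,save=True):
    """way: list of (p,R,nrows[,op]); prints rows relative to the commanded pose now"""
    p0,R0=getcmd(); rows=[]; pp,RR=p0,R0; o=op
    for w in way:
        p,R,n=w[:3]; o2=w[3] if len(w)>3 else o
        rv=Ro.from_matrix(RR.T@R).as_rotvec()
        step=np.linalg.norm(p-pp)/n*1000, np.degrees(np.linalg.norm(rv))/n
        print("per row mm,deg",np.round(step,1))
        for k in range(1,n+1):
            q=pp+(p-pp)*k/n; Q=RR@Ro.from_rotvec(rv*k/n).as_matrix()
            sh=R0.T@(q-p0); r=np.degrees(Ro.from_matrix(R0.T@Q).as_rotvec())
            rows.append([*[round(float(v),4)+0. for v in sh],*[round(float(v),1)+0. for v in r],o2])
        pp,RR=p,R; o=o2
    for i in range(0,len(rows),12): print("CALL (relative to start!)" if i else "", json.dumps(rows[i:i+12]))
    if len(rows)>12: print("TOO MANY"); return
    l=rows[-1]; pe=p0+R0@np.array(l[:3]); Re=R0@Ro.from_rotvec(np.radians(l[3:6])).as_matrix()
    json.dump({"p":pe.tolist(),"R":Re.tolist()},open(F,"w"))
def ddisp():
    s=read_state();R,o=fr(DISP); p=R.T@(np.array(s["position"])-o)*1000; x=R.T@np.array(s["tcp_rot"])[:,0]
    print("t",round(s["time_s"],2),"tip disp",np.round(p,1),"tilt",round(np.degrees(np.arctan2(x[0],-x[2])),1),"F",np.round(s["force"],1),"open",round(s["opening"]*87,1)); return s
E
python3 - <<'E'
from plan import *
p,R=dtool((-150,0,180),40); p0,R0=getcmd()
print(p)
plan([(p,R,12)],0.087)
E
```

```text
[ 0.47156342 -0.24539283  0.18      ]
per row mm,deg [33.9  3.4]
 [[0.0036, 0.0284, -0.0181, 0.5, -0.2, 3.3, 0.087], [0.0072, 0.0569, -0.0362, 1.0, -0.3, 6.7, 0.087], [0.0108, 0.0853, -0.0543, 1.4, -0.5, 10.0, 0.087], [0.0143, 0.1138, -0.0723, 1.9, -0.7, 13.3, 0.087], [0.0179, 0.1422, -0.0904, 2.4, -0.9, 16.7, 0.087], [0.0215, 0.1707, -0.1085, 2.9, -1.0, 20.0, 0.087], [0.0251, 0.1991, -0.1266, 3.4, -1.2, 23.3, 0.087], [0.0287, 0.2275, -0.1447, 3.8, -1.4, 26.6, 0.087], [0.0323, 0.256, -0.1628, 4.3, -1.6, 30.0, 0.087], [0.0358, 0.2844, -0.1808, 4.8, -1.7, 33.3, 0.087], [0.0394, 0.3129, -0.1989, 5.3, -1.9, 36.6, 0.087], [0.043, 0.3413, -0.217, 5.8, -2.1, 40.0, 0.087]]
```

Call:
play_rows:
  rows:
    - [[0.0036,0.0284,-0.0181,0.5,-0.2,3.3,0.05],[0.0072,0.0569,-0.0362,1.0,-0.3,6.7,0.05],[0.0108,0.0853,-0.0543,1.4,-0.5,10.0,0.05],[0.0143,0.1138,-0.0723,1.9,-0.7,13.3,0.05],[0.0179,0.1422,-0.0904,2.4,-0.9,16.7,0.05],[0.0215,0.1707,-0.1085,2.9,-1.0,20.0,0.05],[0.0251,0.1991,-0.1266,3.4,-1.2,23.3,0.05],[0.0287,0.2275,-0.1447,3.8,-1.4,26.6,0.05],[0.0323,0.256,-0.1628,4.3,-1.6,30.0,0.05],[0.0358,0.2844,-0.1808,4.8,-1.7,33.3,0.05],[0.0394,0.3129,-0.1989,5.3,-1.9,36.6,0.05],[0.043,0.3413,-0.217,5.8,-2.1,40.0,0.05]]

```text
time_s: 2.55
position: [0.4728, -0.2449, 0.1799]
tcp_rot: [[0.619, 0.732, 0.285], [0.182, 0.218, -0.959], [-0.764, 0.645, 0.002]]
force: [0.2, 0.2, 0.3]
opening: 0.571
```

```bash
python3 - <<'E'
from plan import *
ddisp(); c=cam("wrist"); cv2.imwrite("pics/w1.png",c["pixels"][:,:,::-1])
E
```

```text
t 2.55 tip disp [-1.487e+02  1.000e-01  1.799e+02] tilt 40.2 F [0.2 0.2 0.3] open 49.7
```

View pics/w1.png

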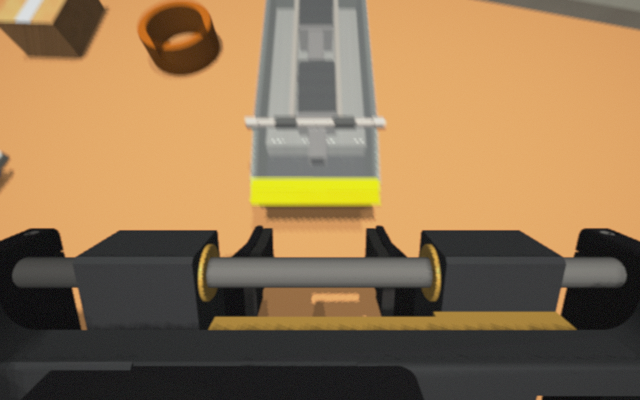

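```bash
python3 - <<'E'
from plan import *
c=cam("wrist"); 
R,o=fr(DISP); 
P=np.array([(-75,63,64),(-75,-63,64),(-60,63,64),(-60,-63,64),(10,63,79),(10,-63,79),(-22,10,64),(-22,-10,64),(28,10,64),(28,-10,64),(16,65,79),(16,-65,79),(-52,65,20)])/1000
print(np.round(proj(c,P@R.T+o),1).tolist())
crop(c,235,400,0,220,3.6,"pics/w1c.png",proj(c,P@R.T+o))
E
```

```text
[[261.2, 205.4], [392.6, 205.4], [262.4, 191.3], [391.2, 191.3], [265.2, 123.7], [387.8, 123.5], [316.7, 158.0], [336.1, 158.0], [317.0, 118.8], [335.3, 118.8], [263.7, 119.0], [389.2, 118.8], [267.7, 202.0]]
```

View pics/w1c.png

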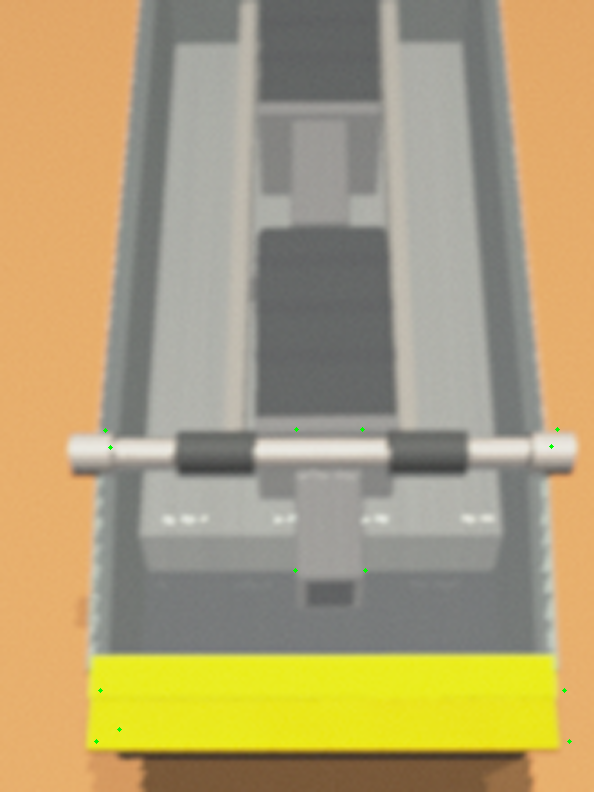

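```bash
python3 - <<'E'
from plan import *
from scipy.optimize import least_squares
c=cam("wrist")
s=3.6;px=lambda l:[((a+.5)/s-.5+235,(b+.5)/s-.5) for a,b in l]
uv=np.array(px([(87,748),(558,747),(89,697),(557,697),(84,454),(558,451)]))
# rod ends: use only v and mean u
P=np.array([(-75,63,64),(-75,-63,64),(-60,63,64),(-60,-63,64),(10,67.5,79),(10,-67.5,79)])/1000
def f(p):
    R,o=fr(p); return (proj(c,P@R.T+o)-uv).ravel()
r=least_squares(f,DISP); print(r.x,np.degrees(r.x[2])); print(np.round(f(r.x).reshape(-1,2),2).tolist())
R,o=fr(r.x)
# stop lateral: shank top corners at z=64
for q in px([(299,578),(362,578),(299,478),(361,478)]):
    print(np.round(R.T@(plane(c,q,.064)-o)*1000,1))
for q in px([(258,230),(388,230),(256,415),(396,415)]):
    print("blk",np.round(R.T@(plane(c,q,.066)-o)*1000,1))
E
```

```text
[ 0.61126185 -0.20295961  0.29277173] 16.774584678080622
[[-0.47, 0.21], [0.66, 0.16], [0.18, 0.17], [-0.49, -0.18], [-0.09, -0.42], [0.21, -0.1]]
[-22.6   6.3  64. ]
[-22.7 -11.6  64. ]
[11.8  6.4 64. ]
[ 11.7 -12.   64. ]
blk [109.5  20.1  66. ]
blk [109.2 -22.9  66. ]
blk [33.5 19.4 66. ]
blk [ 33.3 -23.   66. ]
```

```bash
echo "[0.6122,-0.2029,0.2925]" > disp.json; cat > sim2.py <<'E'
import numpy as np
H=np.array([10.,79.]);t=np.radians(40);d=np.array([np.sin(t),-np.cos(t)]);n=np.array([np.cos(t),np.sin(t)])
def el(P): v=P-H; return np.degrees(np.arctan2(v[1],-v[0])),np.hypot(*v)
def show(T):
    T=np.array(T,float); tip=T-9.5*n; best=(-12,None)
    for s in np.linspace(0,70,71):
        e,r=el(T-s*d)
        if r<86 and e>best[0]: best=(e,f"finger s={s:.0f} r={r:.0f}")
    C=T-70*d+28*n; e,r=el(C)
    print("T",T,"tip",np.round(tip,1),"flap el %.0f (%s) rad %.2f"%(best[0],best[1],np.radians(best[0]+12)),"C el %.0f r %.0f"%(e,r),"line-hinge %.1f"%(n@(H-T)))
for T in [(-58,39),(-58,70),(-58,100),(-45,125),(-25,145),(0,150),(2,130),(5,110),(7,95),(8.5,88),(5,84),(0,82),(-5,78),(5,63),(19,45)]: show(T)
E
python3 sim2.py
```

```text
T [-58.  39.] tip [-65.3  32.9] flap el -12 (None) rad 0.00 C el 19 r 97 line-hinge 77.8
T [-58.  70.] tip [-65.3  63.9] flap el 7 (finger s=26 r=85) rad 0.34 C el 34 r 111 line-hinge 57.9
T [-58. 100.] tip [-65.3  93.9] flap el 23 (finger s=17 r=86) rad 0.62 C el 45 r 130 line-hinge 38.6
T [-45. 125.] tip [-52.3 118.9] flap el 42 (finger s=14 r=86) rad 0.93 C el 56 r 141 line-hinge 12.6
T [-25. 145.] tip [-32.3 138.9] flap el 62 (finger s=0 r=75) rad 1.29 C el 67 r 150 line-hinge -15.6
T [  0. 150.] tip [ -7.3 143.9] flap el 82 (finger s=0 r=72) rad 1.64 C el 77 r 147 line-hinge -38.0
T [  2. 130.] tip [ -5.3 123.9] flap el 81 (finger s=0 r=52) rad 1.62 C el 76 r 127 line-hinge -26.7
T [  5. 110.] tip [ -2.3 103.9] flap el 81 (finger s=0 r=31) rad 1.62 C el 74 r 107 line-hinge -16.1
T [ 7. 95.] tip [-0.3 88.9] flap el 79 (finger s=0 r=16) rad 1.59 C el 73 r 92 line-hinge -8.0
T [ 8.5 88. ] tip [ 1.2 81.9] flap el 81 (finger s=0 r=9) rad 1.62 C el 73 r 84 line-hinge -4.6
T [ 5. 84.] tip [-2.3 77.9] flap el 50 (finger s=70 r=77) rad 1.07 C el 70 r 82 line-hinge 0.6
T [ 0. 82.] tip [-7.3 75.9] flap el 46 (finger s=70 r=79) rad 1.01 C el 66 r 82 line-hinge 5.7
T [-5. 78.] tip [-12.3  71.9] flap el 41 (finger s=70 r=80) rad 0.93 C el 61 r 80 line-hinge 12.1
T [ 5. 63.] tip [-2.3 56.9] flap el 37 (finger s=70 r=63) rad 0.85 C el 63 r 63 line-hinge 14.1
T [19. 45.] tip [11.7 38.9] flap el 29 (finger s=70 r=41) rad 0.71 C el 69 r 40 line-hinge 15.0
```

```bash
python3 - <<'E'
from plan import *
w=[(*dtool(t,40),n) for t,n in [((-108,-2,79),6),((-66,-2,32),6)]]
plan(w,0.05)
E
```

```text
per row mm,deg [18.  0.]
per row mm,deg [10.5  0. ]
 [[0.0171, -0.0059, 0.0003, 0.0, 0.0, 0.0, 0.05], [0.0341, -0.0117, 0.0006, 0.0, 0.0, 0.0, 0.05], [0.0512, -0.0176, 0.0009, -0.1, 0.1, 0.0, 0.05], [0.0682, -0.0234, 0.0012, -0.1, 0.1, 0.0, 0.05], [0.0853, -0.0293, 0.0015, -0.1, 0.1, 0.0, 0.05], [0.1024, -0.0352, 0.0017, -0.1, 0.1, 0.0, 0.05], [0.1129, -0.0348, 0.0017, -0.1, 0.1, 0.0, 0.05], [0.1234, -0.0345, 0.0017, -0.1, 0.1, 0.0, 0.05], [0.1339, -0.0342, 0.0017, -0.1, 0.1, 0.0, 0.05], [0.1444, -0.0339, 0.0017, -0.1, 0.1, 0.0, 0.05], [0.1549, -0.0336, 0.0016, -0.1, 0.1, 0.0, 0.05], [0.1654, -0.0332, 0.0016, -0.1, 0.1, 0.0, 0.05]]
```

Call:
play_rows:
  rows:
    - [[0.0171,-0.0059,0.0003,0,0,0,0.05],[0.0341,-0.0117,0.0006,0,0,0,0.05],[0.0512,-0.0176,0.0009,-0.1,0.1,0,0.05],[0.0682,-0.0234,0.0012,-0.1,0.1,0,0.05],[0.0853,-0.0293,0.0015,-0.1,0.1,0,0.05],[0.1024,-0.0352,0.0017,-0.1,0.1,0,0.05],[0.1129,-0.0348,0.0017,-0.1,0.1,0,0.05],[0.1234,-0.0345,0.0017,-0.1,0.1,0,0.05],[0.1339,-0.0342,0.0017,-0.1,0.1,0,0.05],[0.1444,-0.0339,0.0017,-0.1,0.1,0,0.05],[0.1549,-0.0336,0.0016,-0.1,0.1,0,0.05],[0.1654,-0.0332,0.0016,-0.1,0.1,0,0.05]]

```text
time_s: 3.9
position: [0.5507, -0.2235, 0.0312]
tcp_rot: [[0.616, 0.733, 0.288], [0.185, 0.22, -0.958], [-0.765, 0.643, -0.0]]
force: [0.2, 0.1, 0.4]
opening: 0.574
```

```bash
python3 - <<'E'
from plan import *
ddisp(); c=cam("wrist"); cs=cam("side"); cv2.imwrite("pics/w2.png",c["pixels"][:,:,::-1])
crop(cs,260,400,95,185,5,"pics/s2.png")
w=[(*dtool(t,40),n) for t,n in [((-66,-2,95),6),((-53,-2,119),3)]]
plan(w,0.05)
E
```

```text
t 3.9 tip disp [-64.8  -2.   31.2] tilt 40.0 F [0.2 0.1 0.4] open 50.0
per row mm,deg [10.5  0. ]
per row mm,deg [9.1 0. ]
 [[-0.008, 0.0067, 0.0, 0.0, 0.0, 0.0, 0.05], [-0.0161, 0.0135, 0.0, 0.0, 0.0, 0.0, 0.05], [-0.0241, 0.0202, 0.0, 0.0, 0.0, 0.0, 0.05], [-0.0322, 0.027, 0.0, 0.0, 0.0, 0.0, 0.05], [-0.0402, 0.0337, 0.0, 0.0, 0.0, 0.0, 0.05], [-0.0483, 0.0405, 0.0, 0.0, 0.0, 0.0, 0.05], [-0.0516, 0.0489, 0.0, 0.0, 0.0, 0.0, 0.05], [-0.0549, 0.0574, 0.0, 0.0, 0.0, 0.0, 0.05], [-0.0583, 0.0659, 0.0, 0.0, 0.0, 0.0, 0.05]]
```

View pics/w2.png

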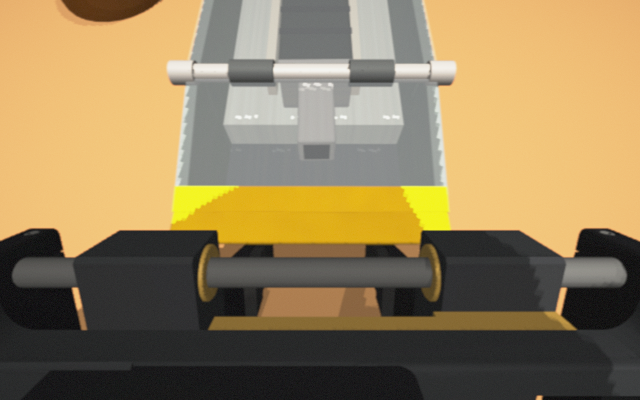

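View pics/s2.png

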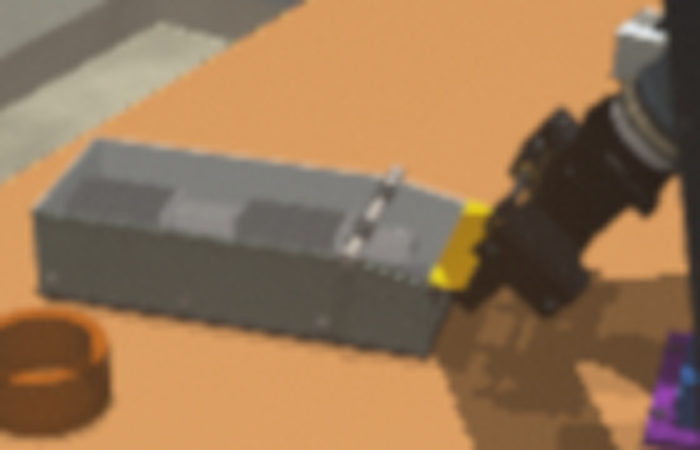

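Wrist view: the lip's front edge is at row 243 and the fingers (columns 245 and 395) pass below it. The side view shows the tips under the lip at (462,285). I lift now.

Call:
play_rows:
  rows:
    - [[-0.008,0.0067,0,0,0,0,0.05],[-0.0161,0.0135,0,0,0,0,0.05],[-0.0241,0.0202,0,0,0,0,0.05],[-0.0322,0.027,0,0,0,0,0.05],[-0.0402,0.0337,0,0,0,0,0.05],[-0.0483,0.0405,0,0,0,0,0.05],[-0.0516,0.0489,0,0,0,0,0.05],[-0.0549,0.0574,0,0,0,0,0.05],[-0.0583,0.0659,0,0,0,0,0.05]]

```text
time_s: 4.9
position: [0.5619, -0.2199, 0.1187]
tcp_rot: [[0.615, 0.734, 0.287], [0.185, 0.22, -0.958], [-0.766, 0.642, -0.001]]
force: [-0.8, -0.4, -1.9]
opening: 0.576
```

```bash
python3 - <<'E'
from plan import *
ddisp(); c=cam("wrist"); cs=cam("side"); cv2.imwrite("pics/w3.png",c["pixels"][:,:,::-1])
crop(cs,260,400,75,185,5,"pics/s3.png")
w=[(*dtool(t,40),n) for t,n in [((-32,-2,139),3),((-7,-2,144),3)]]
plan(w,0.05)
E
```

```text
t 4.9 tip disp [-53.   -1.7 118.7] tilt 40.0 F [-0.8 -0.4 -1.9] open 50.1
per row mm,deg [9.7 0. ]
per row mm,deg [8.5 0. ]
 [[-0.0006, 0.0096, 0.0, 0.0, 0.0, 0.0, 0.05], [-0.0012, 0.0193, 0.0, 0.0, 0.0, 0.0, 0.05], [-0.0018, 0.0289, 0.0, 0.0, 0.0, 0.0, 0.05], [0.0023, 0.0364, 0.0, 0.0, 0.0, 0.0, 0.05], [0.0064, 0.0438, -0.0001, 0.0, 0.0, 0.0, 0.05], [0.0105, 0.0513, -0.0001, 0.0, 0.0, 0.0, 0.05]]
```

View pics/w3.png

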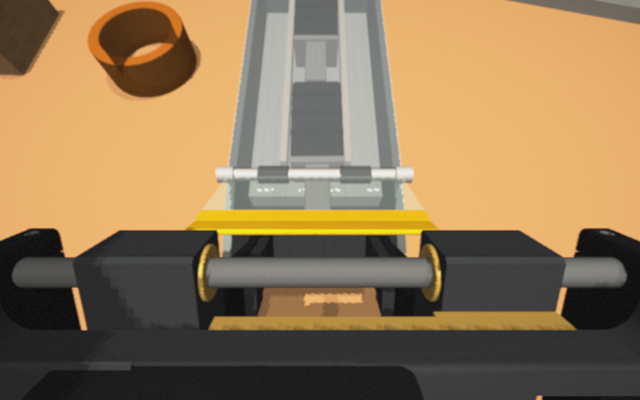

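View pics/s3.png

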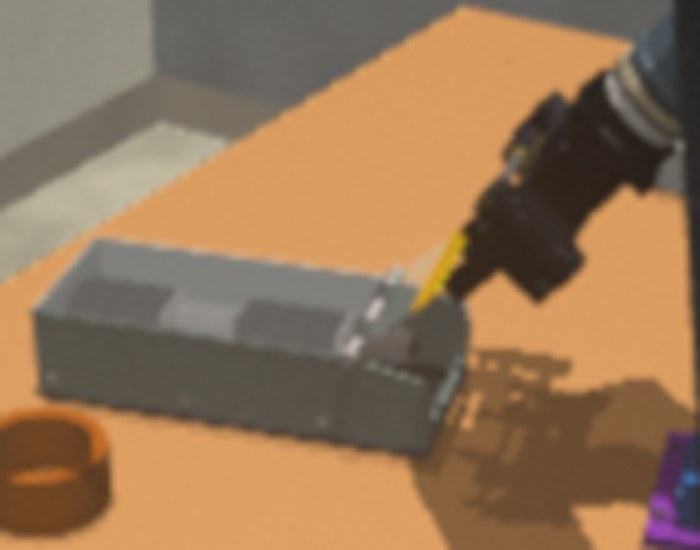

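The flap is up on the finger backs, with its lip at wrist row 220. I continue along the arc.

Call:
play_rows:
  rows:
    - [[-0.0006,0.0096,0,0,0,0,0.05],[-0.0012,0.0193,0,0,0,0,0.05],[-0.0018,0.0289,0,0,0,0,0.05],[0.0023,0.0364,0,0,0,0,0.05],[0.0064,0.0438,-0.0001,0,0,0,0.05],[0.0105,0.0513,-0.0001,0,0,0,0.05]]

```text
time_s: 5.6
position: [0.607, -0.2066, 0.1437]
tcp_rot: [[0.616, 0.733, 0.287], [0.185, 0.22, -0.958], [-0.765, 0.644, -0.001]]
force: [-3.1, -0.3, 1.1]
opening: 0.578
```

```bash
python3 - <<'E'
from plan import *
ddisp(); c=cam("wrist"); cs=cam("side"); cv2.imwrite("pics/w4.png",c["pixels"][:,:,::-1])
crop(cs,260,400,75,185,5,"pics/s4.png")
w=[(*dtool(t,40),n) for t,n in [((-5,-2,124),2),((-2,-2,104),2),((0,-2,89),2)]]
plan(w,0.05)
E
```

```text
t 5.6 tip disp [ -6.   -2.  143.7] tilt 40.1 F [-3.1 -0.3  1.1] open 50.3
per row mm,deg [10.  0.]
per row mm,deg [10.1  0. ]
per row mm,deg [7.6 0. ]
 [[0.0083, -0.0057, 0.0, 0.0, 0.0, 0.0, 0.05], [0.0166, -0.0114, 0.0, 0.0, 0.0, 0.0, 0.05], [0.0252, -0.0166, 0.0, 0.0, 0.0, 0.0, 0.05], [0.0338, -0.0219, 0.0001, 0.0, 0.0, 0.0, 0.05], [0.0402, -0.026, 0.0001, 0.0, 0.0, 0.0, 0.05], [0.0466, -0.03, 0.0001, 0.0, 0.0, 0.0, 0.05]]
```

View pics/w4.png

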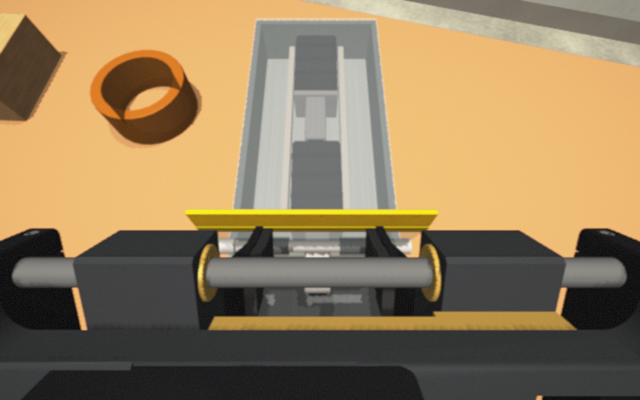

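View pics/s4.png

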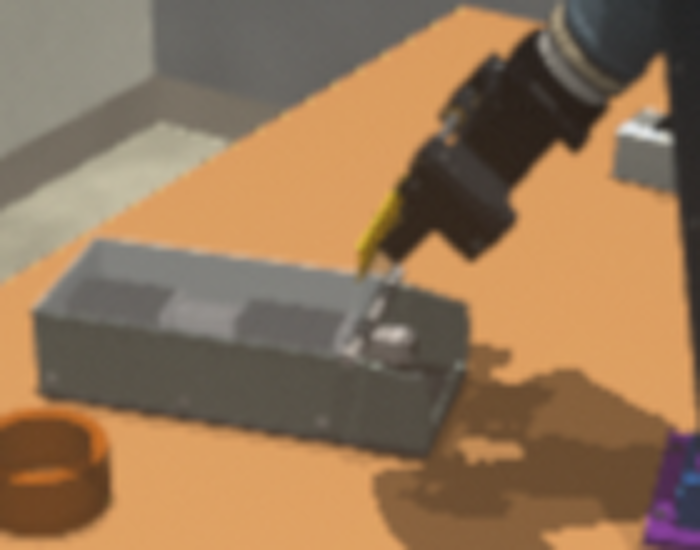

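The lip now stands at wrist row 212, flap near upright. I slide down along it next.

Call:
play_rows:
  rows:
    - [[0.0083,-0.0057,0,0,0,0,0.05],[0.0166,-0.0114,0,0,0,0,0.05],[0.0252,-0.0166,0,0,0,0,0.05],[0.0338,-0.0219,0.0001,0,0,0,0.05],[0.0402,-0.026,0.0001,0,0,0,0.05],[0.0466,-0.03,0.0001,0,0,0,0.05]]

```text
time_s: 6.3
position: [0.6119, -0.205, 0.0873]
tcp_rot: [[0.614, 0.735, 0.287], [0.184, 0.22, -0.958], [-0.768, 0.641, -0.001]]
force: [-10.2, -2.7, 4.0]
opening: 0.576
```

```bash
python3 - <<'E'
from plan import *
ddisp(); c=cam("wrist"); cs=cam("side"); cv2.imwrite("pics/w5.png",c["pixels"][:,:,::-1])
crop(cs,260,400,75,185,5,"pics/s5.png")
E
```

```text
t 6.3 tip disp [-0.9 -1.9 87.3] tilt 39.9 F [-10.2  -2.7   4. ] open 50.1
```

View pics/w5.png

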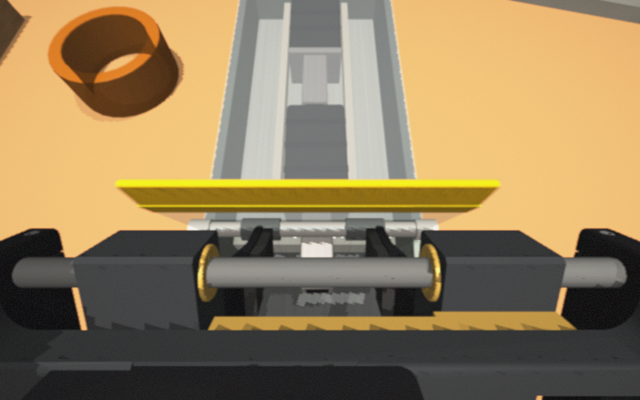

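View pics/s5.png

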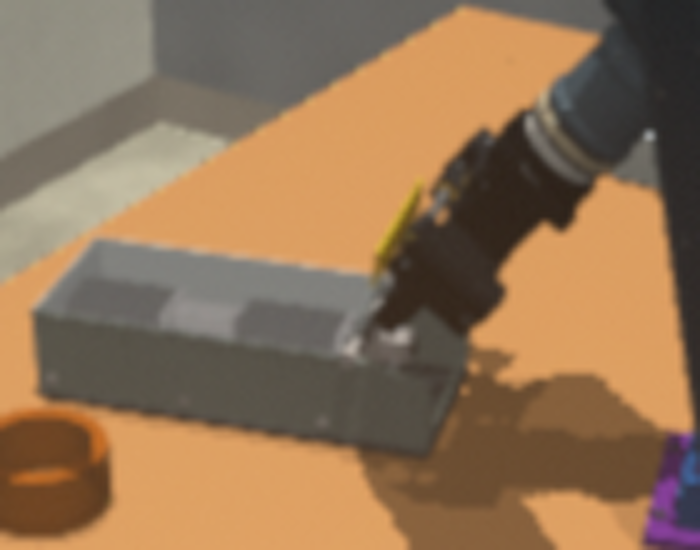

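```bash
python3 - <<'E'
from plan import *
w=[(*dtool(t,40),n) for t,n in [((1,-2,82),2),((-3,-2,77),1),((-8,-2,74),1),((-12,-2,71),1)]]
plan(w,0.05)
E
```

```text
per row mm,deg [3.5 0. ]
per row mm,deg [6.4 0. ]
per row mm,deg [5.8 0. ]
per row mm,deg [5. 0.]
 [[0.003, -0.0019, 0.0, 0.0, 0.0, 0.0, 0.05], [0.006, -0.0038, 0.0, 0.0, 0.0, 0.0, 0.05], [0.0072, -0.0101, 0.0, 0.0, 0.0, 0.0, 0.05], [0.0063, -0.0158, 0.0, 0.0, 0.0, 0.0, 0.05], [0.006, -0.0208, 0.0, 0.0, 0.0, 0.0, 0.05]]
```

Call:
play_rows:
  rows:
    - [[0.003,-0.0019,0,0,0,0,0.05],[0.006,-0.0038,0,0,0,0,0.05],[0.0072,-0.0101,0,0,0,0,0.05],[0.0063,-0.0158,0,0,0,0,0.05],[0.006,-0.0208,0,0,0,0,0.05]]

```text
time_s: 6.9
position: [0.6024, -0.2078, 0.075]
tcp_rot: [[0.622, 0.728, 0.287], [0.187, 0.218, -0.958], [-0.76, 0.65, -0.001]]
force: [-20.8, -1.9, 30.2]
opening: 0.575
```

```bash
python3 - <<'E'
from plan import *
ddisp(); c=cam("wrist"); cs=cam("side"); cv2.imwrite("pics/w6.png",c["pixels"][:,:,::-1])
crop(cs,260,400,75,185,5,"pics/s6.png")
w=[(*dtool(t,40),n) for t,n in [((-2,-3,57),2),((12,-3,39.5),3)]]
plan(w,0.05)
E
```

```text
t 6.9 tip disp [-10.8  -1.9  75. ] tilt 40.5 F [-20.8  -1.9  30.2] open 50.0
per row mm,deg [8.6 0. ]
per row mm,deg [7.5 0. ]
 [[0.0086, -0.0007, 0.0005, 0.0, 0.0, 0.0, 0.05], [0.0172, -0.0014, 0.001, 0.0, 0.0, 0.0, 0.05], [0.0247, -0.0015, 0.001, 0.0, 0.0, 0.0, 0.05], [0.0321, -0.0017, 0.001, 0.0, 0.0, 0.0, 0.05], [0.0396, -0.0019, 0.001, 0.0, 0.0, 0.0, 0.05]]
```

View pics/w6.png

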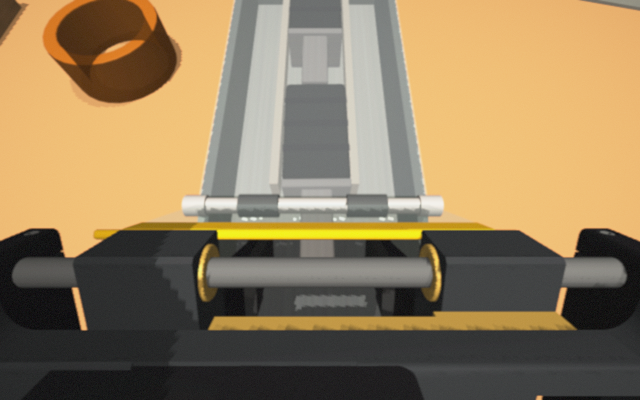

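View pics/s6.png

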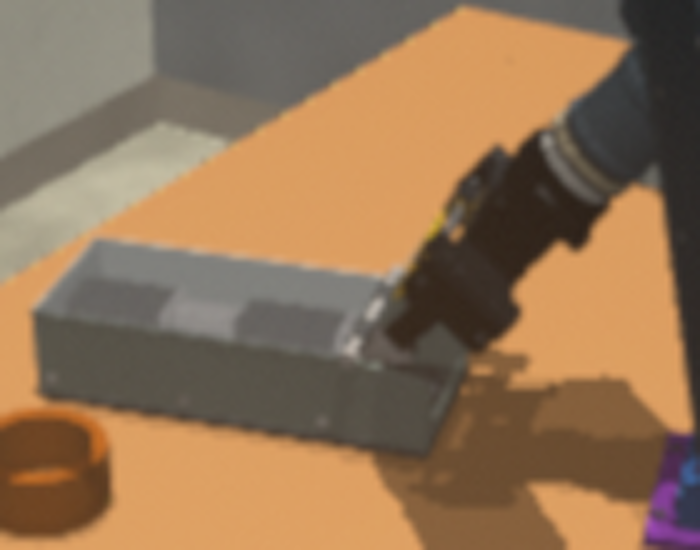

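The force rose to about 36 N: the lip (row 230) is caught under the front face of the gripper body. I back out along the fingers right away and re-raise the flap.

```bash
cp cmd.json cmd_bad.json; python3 - <<'E'
from plan import *
# commanded now: the pose of last executed call = (-12,-2,71)
p,R=dtool((-12,-2,71),40); json.dump({"p":p.tolist(),"R":R.tolist()},open("cmd.json","w"))
c=cam("wrist"); Rd,o=fr(DISP)
for q in [(185,205),(442,205),(313,206)]: print(np.round(Rd.T@(plane(c,q,.079)-o)*1000,1))
P=np.array([(10,67.5,79),(10,-67.5,79)])/1000; print(proj(c,P@Rd.T+o))
w=[(*dtool(t,40),n) for t,n in [((-25,-2,87),2),((-36,-2,115),3),((-25,-2,140),3),((-7,-2,144),2)]]
plan(w,0.05)
E
python3 - <<'E'
exec(open('sim2.py').read().split("for T in")[0])
for tip in [(-12,71),(-25,87),(-36,115),(-25,140),(-7,144)]: show(np.array(tip)+9.5*n)
E
```

```text
[10.4 73.  79. ]
[ 10.1 -70.7  79. ]
[ 9.6  1.4 79. ]
[[194.69446183 205.64781107]
 [436.28318043 205.16647103]]
per row mm,deg [10.3  0. ]
per row mm,deg [10.  0.]
per row mm,deg [9.1 0. ]
per row mm,deg [9.2 0. ]
 [[-0.0103, 0.0002, 0.0, 0.0, 0.0, 0.0, 0.05], [-0.0206, 0.0003, 0.0, 0.0, 0.0, 0.0, 0.05], [-0.0301, 0.0035, 0.0, 0.0, 0.0, 0.0, 0.05], [-0.0396, 0.0067, 0.0, 0.0, 0.0, 0.0, 0.05], [-0.0491, 0.0099, 0.0, 0.0, 0.0, 0.0, 0.05], [-0.0532, 0.0181, 0.0, 0.0, 0.0, 0.0, 0.05], [-0.0572, 0.0262, 0.0, 0.0, 0.0, 0.0, 0.05], [-0.0612, 0.0344, 0.0, 0.0, 0.0, 0.0, 0.05], [-0.057, 0.0426, 0.0, 0.0, 0.0, 0.0, 0.05], [-0.0527, 0.0508, 0.0, 0.0, 0.0, 0.0, 0.05]]
T [-4.72257779 77.10648229] tip [-12.  71.] flap el 41 (finger s=70 r=79) rad 0.92 C el 61 r 80 line-hinge 12.5
T [-17.72257779  93.10648229] tip [-25.  87.] flap el 42 (finger s=56 r=85) rad 0.94 C el 59 r 100 line-hinge 12.2
T [-28.72257779 121.10648229] tip [-36. 115.] flap el 48 (finger s=28 r=85) rad 1.05 C el 61 r 130 line-hinge 2.6
T [-17.72257779 146.10648229] tip [-25. 140.] flap el 68 (finger s=0 r=73) rad 1.39 C el 70 r 148 line-hinge -21.9
T [  0.27742221 150.10648229] tip [ -7. 144.] flap el 82 (finger s=0 r=72) rad 1.64 C el 77 r 147 line-hinge -38.3
```

Call:
play_rows:
  rows:
    - [[-0.0103,0.0002,0,0,0,0,0.05],[-0.0206,0.0003,0,0,0,0,0.05],[-0.0301,0.0035,0,0,0,0,0.05],[-0.0396,0.0067,0,0,0,0,0.05],[-0.0491,0.0099,0,0,0,0,0.05],[-0.0532,0.0181,0,0,0,0,0.05],[-0.0572,0.0262,0,0,0,0,0.05],[-0.0612,0.0344,0,0,0,0,0.05],[-0.057,0.0426,0,0,0,0,0.05],[-0.0527,0.0508,0,0,0,0,0.05]]

```text
time_s: 8.05
position: [0.6072, -0.2067, 0.1445]
tcp_rot: [[0.617, 0.733, 0.287], [0.185, 0.22, -0.958], [-0.765, 0.644, 0.0]]
force: [-2.6, -0.6, 2.6]
opening: 0.579
```

```bash
python3 - <<'E'
from plan import *
ddisp(); c=cam("wrist"); Rd,o=fr(DISP)
cv2.imwrite("pics/w7.png",c["pixels"][:,:,::-1])
w5=cv2.imread("pics/w5.png"); cv2.imwrite("pics/w5c.png",cv2.resize(w5[160:270,90:530],None,fx=1.8,fy=3.6,interpolation=cv2.INTER_CUBIC))
cv2.imwrite("pics/w7c.png",cv2.resize(c["pixels"][160:300,90:530,::-1],None,fx=1.8,fy=3.6,interpolation=cv2.INTER_CUBIC))
E
```

```text
t 8.05 tip disp [ -5.9  -2.2 144.5] tilt 40.1 F [-2.6 -0.6  2.6] open 50.4
```

View pics/w5c.png

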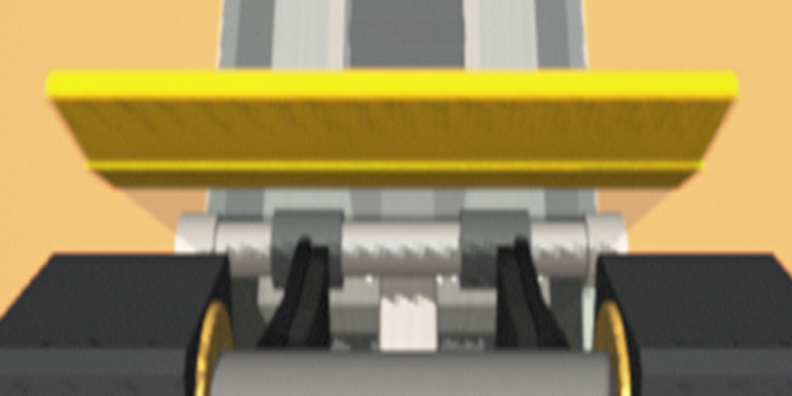

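View pics/w7c.png

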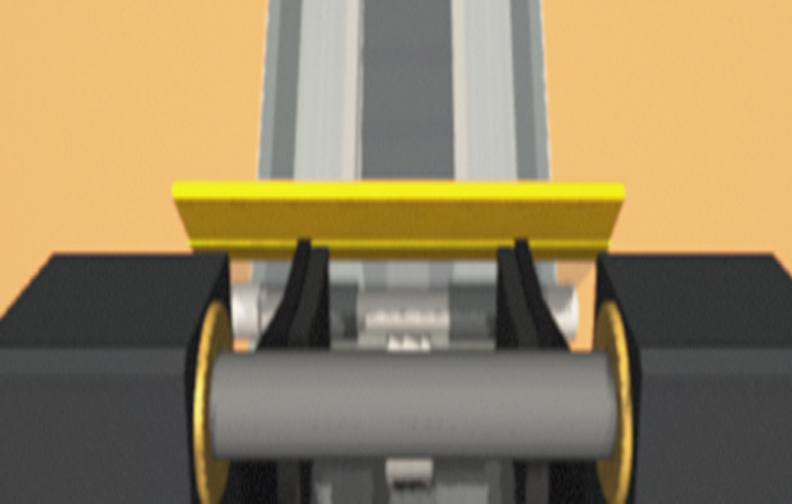

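```bash
python3 - <<'E'
from plan import *
w=[(*dtool(t,40),n) for t,n in [((-2,-2,114),3),((2,-2,92),3),((5,-2,82),2),((5,-2,82),2)]]
plan(w,0.05)
E
```

```text
per row mm,deg [10.1  0. ]
per row mm,deg [7.5 0. ]
per row mm,deg [5.2 0. ]
per row mm,deg [0. 0.]
 [[0.0087, -0.0052, 0.0, 0.0, 0.0, 0.0, 0.05], [0.0175, -0.0103, 0.0, 0.0, 0.0, 0.0, 0.05], [0.0262, -0.0155, 0.0, 0.0, 0.0, 0.0, 0.05], [0.0327, -0.0192, 0.0, 0.0, 0.0, 0.0, 0.05], [0.0391, -0.0229, 0.0, 0.0, 0.0, 0.0, 0.05], [0.0456, -0.0266, 0.0, 0.0, 0.0, 0.0, 0.05], [0.0504, -0.0286, 0.0, 0.0, 0.0, 0.0, 0.05], [0.0552, -0.0307, 0.0, 0.0, 0.0, 0.0, 0.05], [0.0552, -0.0307, 0.0, 0.0, 0.0, 0.0, 0.05], [0.0552, -0.0307, 0.0, 0.0, 0.0, 0.0, 0.05]]
```

Call:
play_rows:
  rows:
    - [[0.0087,-0.0052,0,0,0,0,0.05],[0.0175,-0.0103,0,0,0,0,0.05],[0.0262,-0.0155,0,0,0,0,0.05],[0.0327,-0.0192,0,0,0,0,0.05],[0.0391,-0.0229,0,0,0,0,0.05],[0.0456,-0.0266,0,0,0,0,0.05],[0.0504,-0.0286,0,0,0,0,0.05],[0.0552,-0.0307,0,0,0,0,0.05],[0.0552,-0.0307,0,0,0,0,0.05],[0.0552,-0.0307,0,0,0,0,0.05]]

```text
time_s: 9.1
position: [0.6159, -0.2041, 0.0812]
tcp_rot: [[0.614, 0.736, 0.286], [0.183, 0.22, -0.958], [-0.768, 0.641, 0.0]]
force: [-16.7, -4.5, 9.6]
opening: 0.575
```

```bash
python3 - <<'E'
from plan import *
exec(open('sim2.py').read().split("for T in")[0])
s=ddisp(); c=cam("wrist"); Rd,o=fr(DISP)
tip=Rd.T@(np.array(s["position"])-o)*1000; show(tip[[0,2]]+9.5*n)
cv2.imwrite("pics/w8.png",c["pixels"][:,:,::-1])
E
```

```text
t 9.1 tip disp [ 3.1 -2.2 81.2] tilt 39.8 F [-16.7  -4.5   9.6] open 50.0
T [10.4264521 87.3092851] tip [ 3.1 81.2] flap el 93 (finger s=0 r=8) rad 1.83 C el 74 r 83 line-hinge -5.7
```

View pics/w8.png

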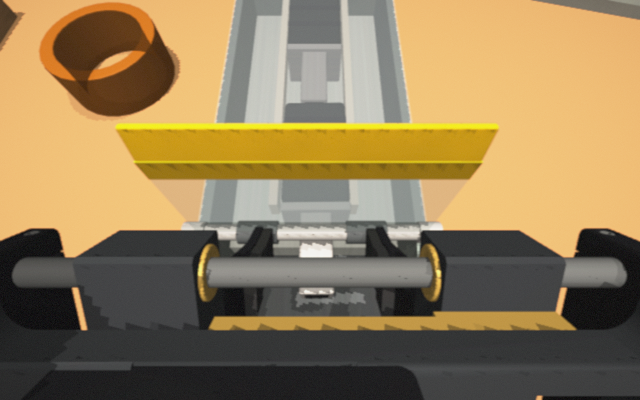

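```bash
python3 - <<'E'
from plan import *
w=[(*dtool(t,40),n) for t,n in [((0,-2,79),1),((-5,-2,75),1),((-5,-2,75),1)]]
plan(w,0.05)
E
```

```text
per row mm,deg [5.8 0. ]
per row mm,deg [6.4 0. ]
per row mm,deg [0. 0.]
 [[-0.0009, -0.0058, 0.0, 0.0, 0.0, 0.0, 0.05], [-0.0011, -0.0122, 0.0, 0.0, 0.0, 0.0, 0.05], [-0.0011, -0.0122, 0.0, 0.0, 0.0, 0.0, 0.05]]
```

Call:
play_rows:
  rows:
    - [[-0.0009,-0.0058,0,0,0,0,0.05],[-0.0011,-0.0122,0,0,0,0,0.05],[-0.0011,-0.0122,0,0,0,0,0.05]]

```text
time_s: 9.45
position: [0.608, -0.2064, 0.074]
tcp_rot: [[0.616, 0.734, 0.287], [0.186, 0.219, -0.958], [-0.766, 0.643, -0.002]]
force: [-3.3, -0.8, 0.1]
opening: 0.572
```

```bash
python3 - <<'E'
from plan import *
exec(open('sim2.py').read().split("for T in")[0])
s=ddisp(); c=cam("wrist"); cs=cam("side"); Rd,o=fr(DISP)
tip=Rd.T@(np.array(s["position"])-o)*1000; show(tip[[0,2]]+9.5*n)
cv2.imwrite("pics/w9.png",c["pixels"][:,:,::-1]);crop(cs,260,400,75,185,5,"pics/s9.png")
E
```

```text
t 9.45 tip disp [-5.  -2.1 74. ] tilt 40.0 F [-3.3 -0.8  0.1] open 49.8
T [ 2.2416432  80.12355572] tip [-5. 74.] flap el 46 (finger s=70 r=76) rad 1.01 C el 67 r 79 line-hinge 5.2
```

View pics/w9.png

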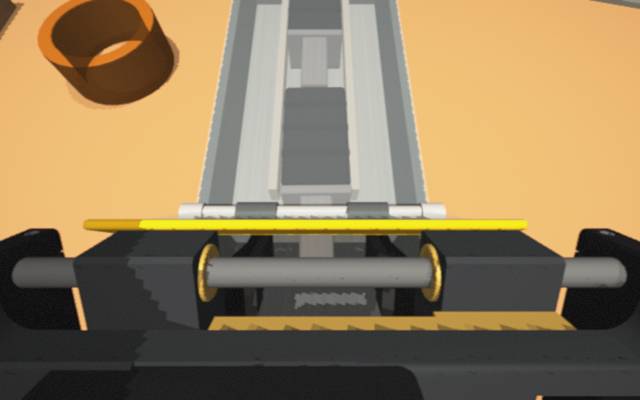

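View pics/s9.png

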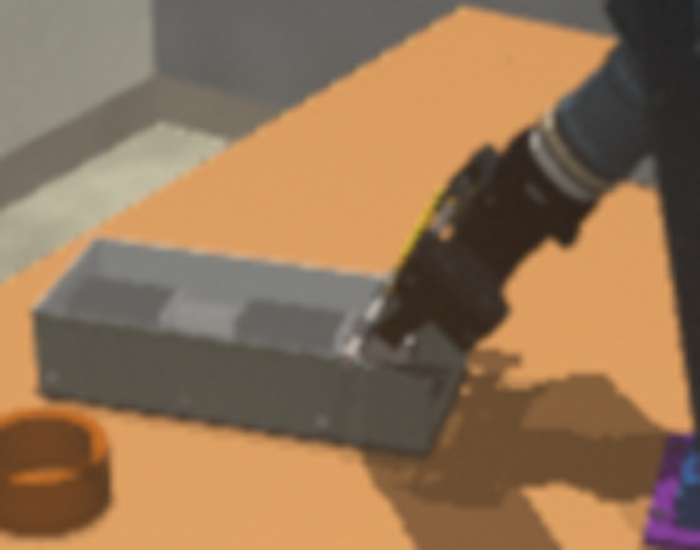

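The flap now leans on the gripper's back: the lip at row 226 is in front of the carriers and the force is only 3 N. I go in to the shank.

```bash
python3 - <<'E'
from plan import *
w=[(*dtool(t,40),n) for t,n in [((-10,-2.5,67),1),((-2,-2.5,57),2),((12,-2.5,40),3)]]
plan(w,0.05)
E
```

```text
per row mm,deg [9.4 0. ]
per row mm,deg [6.4 0. ]
per row mm,deg [7.3 0. ]
 [[0.0029, -0.0089, 0.0005, 0.0, 0.0, 0.0, 0.05], [0.0094, -0.0091, 0.0005, 0.0, 0.0, 0.0, 0.05], [0.0158, -0.0092, 0.0005, 0.0, 0.0, 0.0, 0.05], [0.0231, -0.0093, 0.0005, 0.0, 0.0, 0.0, 0.05], [0.0304, -0.0094, 0.0005, 0.0, 0.0, 0.0, 0.05], [0.0378, -0.0094, 0.0005, 0.0, 0.0, 0.0, 0.05]]
```

Call:
play_rows:
  rows:
    - [[0.0029,-0.0089,0.0005,0,0,0,0.05],[0.0094,-0.0091,0.0005,0,0,0,0.05],[0.0158,-0.0092,0.0005,0,0,0,0.05],[0.0231,-0.0093,0.0005,0,0,0,0.05],[0.0304,-0.0094,0.0005,0,0,0,0.05],[0.0378,-0.0094,0.0005,0,0,0,0.05]]

```text
time_s: 10.15
position: [0.6253, -0.2015, 0.0391]
tcp_rot: [[0.616, 0.733, 0.288], [0.185, 0.22, -0.958], [-0.766, 0.643, -0.0]]
force: [-4.0, -1.0, 1.1]
opening: 0.575
```

```bash
python3 - <<'E'
from plan import *
s=ddisp(); c=cam("wrist"); cs=cam("side"); 
cv2.imwrite("pics/w10.png",c["pixels"][:,:,::-1]);crop(cs,260,400,75,185,5,"pics/s10.png")
E
```

```text
t 10.15 tip disp [13.  -2.4 39.1] tilt 40.0 F [-4.  -1.   1.1] open 50.1
```

View pics/w10.png

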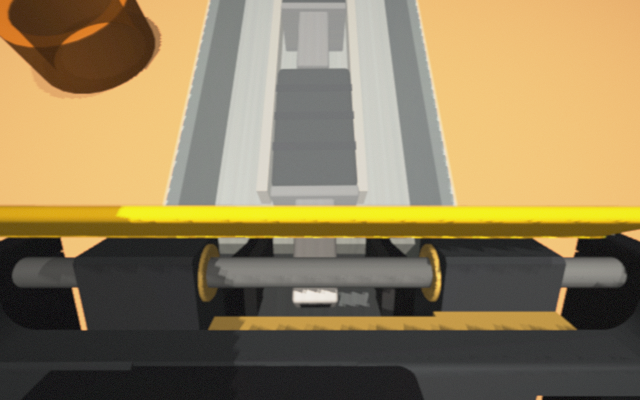

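View pics/s10.png

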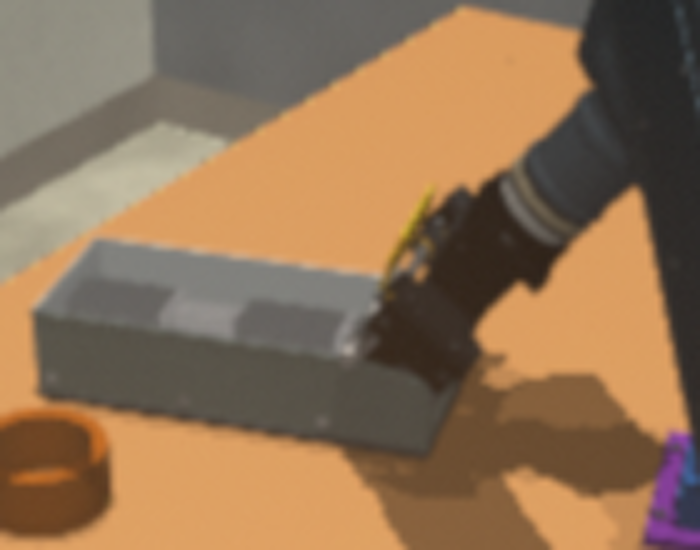

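The shank (columns 293–337) sits centred between the fingers and the flap is up. I close.

Call:
play_rows:
  rows:
    - [[0,0,0,0,0,0,0.01],[0,0,0,0,0,0,0.01],[0,0,0,0,0,0,0.01],[0,0,0,0,0,0,0.01],[0,0,0,0,0,0,0.01],[0,0,0,0,0,0,0.01],[0,0,0,0,0,0,0.01],[0,0,0,0,0,0,0.01]]

```text
time_s: 11.05
position: [0.6247, -0.2012, 0.0398]
tcp_rot: [[0.616, 0.733, 0.288], [0.186, 0.22, -0.958], [-0.765, 0.644, -0.001]]
force: [-4.1, -0.1, 1.4]
opening: 0.228
```

```bash
python3 - <<'E'
from plan import *
s=ddisp(); print(s["moment"])
w=[(*dtool(t,40),n) for t,n in [((-28,-2.5,40.5),4),((-108,-2.5,40.5),5),((-148,-2.5,40.5),3)]]
plan(w,0.01)
E
```

```text
t 11.05 tip disp [12.5 -2.  39.8] tilt 40.1 F [-4.1 -0.1  1.4] open 19.9
[0.06227234 0.57368153 0.18031552]
per row mm,deg [10.  0.]
per row mm,deg [16.  0.]
per row mm,deg [13.3  0. ]
 [[-0.0065, -0.0076, 0.0, 0.0, 0.0, 0.0, 0.01], [-0.0131, -0.0152, 0.0, 0.0, 0.0, 0.0, 0.01], [-0.0196, -0.0228, 0.0, 0.0, 0.0, 0.0, 0.01], [-0.0261, -0.0304, 0.0, 0.0, 0.0, 0.0, 0.01], [-0.0364, -0.0426, 0.0, 0.0, 0.0, 0.0, 0.01], [-0.0467, -0.0549, 0.0, 0.0, 0.0, 0.0, 0.01], [-0.057, -0.0671, 0.0, 0.0, 0.0, 0.0, 0.01], [-0.0673, -0.0794, 0.0, 0.0, 0.0, 0.0, 0.01], [-0.0775, -0.0916, 0.0, 0.0, 0.0, 0.0, 0.01], [-0.0861, -0.1019, 0.0, 0.0, 0.0, 0.0, 0.01], [-0.0947, -0.1121, 0.0, 0.0, 0.0, 0.0, 0.01], [-0.1033, -0.1223, 0.0, 0.0, 0.0, 0.0, 0.01]]
```

Call:
play_rows:
  rows:
    - [[-0.0065,-0.0076,0,0,0,0,0.01],[-0.0131,-0.0152,0,0,0,0,0.01],[-0.0196,-0.0228,0,0,0,0,0.01],[-0.0261,-0.0304,0,0,0,0,0.01],[-0.0364,-0.0426,0,0,0,0,0.01],[-0.0467,-0.0549,0,0,0,0,0.01],[-0.057,-0.0671,0,0,0,0,0.01],[-0.0673,-0.0794,0,0,0,0,0.01],[-0.0775,-0.0916,0,0,0,0,0.01],[-0.0861,-0.1019,0,0,0,0,0.01],[-0.0947,-0.1121,0,0,0,0,0.01],[-0.1033,-0.1223,0,0,0,0,0.01]]

```text
time_s: 12.25
position: [0.4706, -0.2493, 0.0399]
tcp_rot: [[0.616, 0.734, 0.286], [0.183, 0.22, -0.958], [-0.766, 0.643, 0.001]]
force: [0.1, -0.5, -2.7]
opening: 0.226
```

```bash
python3 - <<'E'
from plan import *
s=ddisp(); c=cam("wrist"); cs=cam("side"); 
cv2.imwrite("pics/w11.png",c["pixels"][:,:,::-1]);crop(cs,260,440,75,195,4.4,"pics/s11.png")
E
```

```text
t 12.25 tip disp [-149.    -3.6   39.9] tilt 40.0 F [ 0.1 -0.5 -2.7] open 19.7
```

View pics/w11.png

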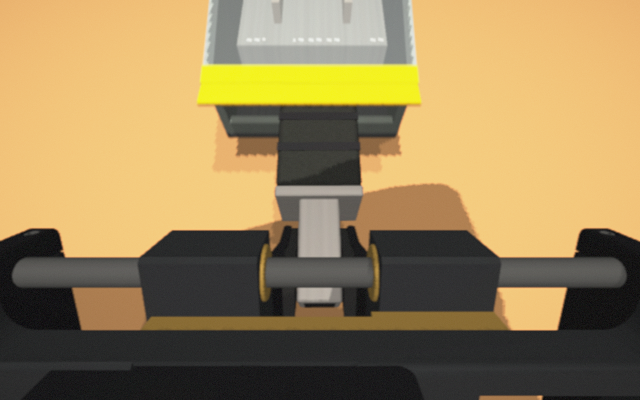

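View pics/s11.png

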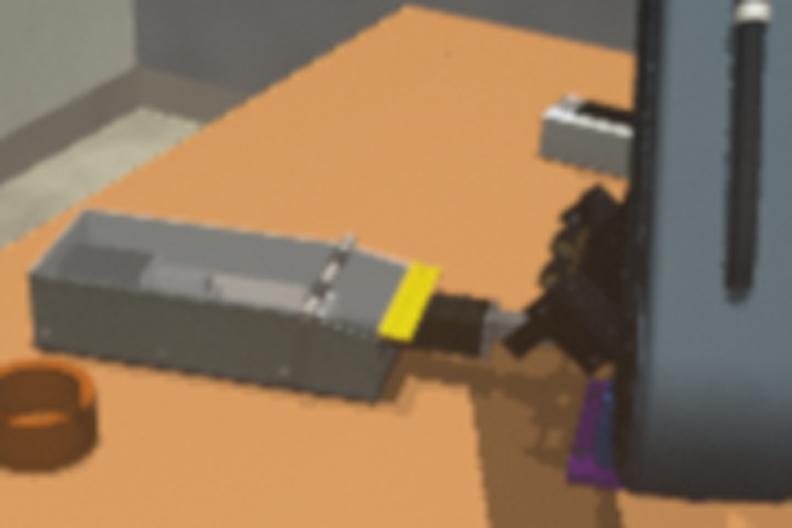

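```bash
python3 - <<'E'
from plan import *
w=[(*dtool(t,40),n) for t,n in [((-160,-2.5,45),2),((-178,-2.5,60),3),((-190,-2.5,95),3),((-190,-2.5,140),3)]]
plan(w,0.01)
E
```

```text
per row mm,deg [6.4 0. ]
per row mm,deg [7.8 0. ]
per row mm,deg [12.3  0. ]
per row mm,deg [15.  0.]
 [[-0.0056, -0.0031, 0.0, 0.0, 0.0, 0.0, 0.01], [-0.0111, -0.0063, 0.0, 0.0, 0.0, 0.0, 0.01], [-0.0188, -0.0077, 0.0, 0.0, 0.0, 0.0, 0.01], [-0.0265, -0.0091, 0.0, 0.0, 0.0, 0.0, 0.01], [-0.0342, -0.0104, 0.0, 0.0, 0.0, 0.0, 0.01], [-0.0457, -0.006, 0.0, 0.0, 0.0, 0.0, 0.01], [-0.0572, -0.0016, 0.0, 0.0, 0.0, 0.0, 0.01], [-0.0687, 0.0029, 0.0, 0.0, 0.0, 0.0, 0.01], [-0.0802, 0.0125, 0.0, 0.0, 0.0, 0.0, 0.01], [-0.0917, 0.0222, 0.0, 0.0, 0.0, 0.0, 0.01], [-0.1032, 0.0318, 0.0, 0.0, 0.0, 0.0, 0.01]]
```

Call:
play_rows:
  rows:
    - [[-0.0056,-0.0031,0,0,0,0,0.01],[-0.0111,-0.0063,0,0,0,0,0.01],[-0.0188,-0.0077,0,0,0,0,0.01],[-0.0265,-0.0091,0,0,0,0,0.01],[-0.0342,-0.0104,0,0,0,0,0.01],[-0.0457,-0.006,0,0,0,0,0.01],[-0.0572,-0.0016,0,0,0,0,0.01],[-0.0687,0.0029,0,0,0,0,0.01],[-0.0802,0.0125,0,0,0,0,0.01],[-0.0917,0.0222,0,0,0,0,0.01],[-0.1032,0.0318,0,0,0,0,0.01]]

```text
time_s: 13.45
position: [0.431, -0.2595, 0.1407]
tcp_rot: [[0.616, 0.733, 0.288], [0.186, 0.22, -0.958], [-0.765, 0.644, -0.001]]
force: [0.5, -1.1, -1.9]
opening: 0.228
```

```bash
python3 - <<'E'
from plan import *
s=ddisp(); c=cam("wrist");cs=cam("side"); 
a=cv2.resize(c["pixels"][:,:,::-1],(400,250)); b=cv2.resize(cs["pixels"][75:200,255:455,::-1],(400,250)); cv2.imwrite("pics/c12.png",np.hstack([a,b]))
p0,R=getcmd()
w=[(np.array([.5095,-.0067,.14]),R,10)]
plan(w,0.01)
E
```

```text
t 13.45 tip disp [-189.9   -2.   140.7] tilt 40.1 F [ 0.5 -1.1 -1.9] open 19.9
per row mm,deg [26.5  0. ]
 [[0.0095, 0.0114, -0.022, 0.0, 0.0, 0.0, 0.01], [0.0191, 0.0227, -0.044, 0.0, 0.0, 0.0, 0.01], [0.0286, 0.0341, -0.066, 0.0, 0.0, 0.0, 0.01], [0.0381, 0.0454, -0.088, 0.0, 0.0, 0.0, 0.01], [0.0477, 0.0568, -0.11, 0.0, 0.0, 0.0, 0.01], [0.0572, 0.0681, -0.132, 0.0, 0.0, 0.0, 0.01], [0.0667, 0.0795, -0.154, 0.0, 0.0, 0.0, 0.01], [0.0762, 0.0908, -0.176, 0.0, 0.0, 0.0, 0.01], [0.0858, 0.1022, -0.198, 0.0, 0.0, 0.0, 0.01], [0.0953, 0.1136, -0.22, 0.0, 0.0, 0.0, 0.01]]
```

View pics/c12.png

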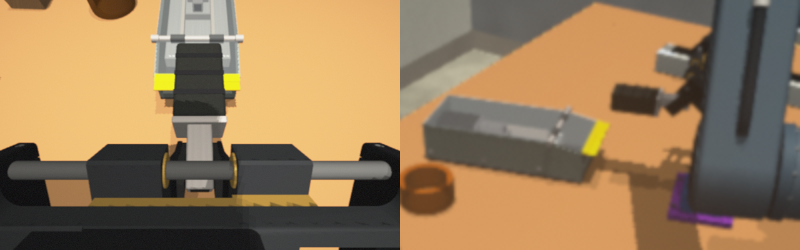

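The flap is shut and the stop is held level. I carry it to the open bench.

Call:
play_rows:
  rows:
    - [[0.0095,0.0114,-0.022,0,0,0,0.01],[0.0191,0.0227,-0.044,0,0,0,0.01],[0.0286,0.0341,-0.066,0,0,0,0.01],[0.0381,0.0454,-0.088,0,0,0,0.01],[0.0477,0.0568,-0.11,0,0,0,0.01],[0.0572,0.0681,-0.132,0,0,0,0.01],[0.0667,0.0795,-0.154,0,0,0,0.01],[0.0762,0.0908,-0.176,0,0,0,0.01],[0.0858,0.1022,-0.198,0,0,0,0.01],[0.0953,0.1136,-0.22,0,0,0,0.01]]

```text
time_s: 14.55
position: [0.5097, -0.0056, 0.1391]
tcp_rot: [[0.615, 0.735, 0.287], [0.185, 0.219, -0.958], [-0.767, 0.642, -0.001]]
force: [0.4, -0.0, -2.5]
opening: 0.234
```

```bash
python3 - <<'E'
from plan import *
s=ddisp(); cs=cam("side"); 
crop(cs,220,420,100,250,4,"pics/s13.png")
p0,R=getcmd(); q=p0.copy(); q1=p0.copy(); q1[2]=.03; q[2]=.0115
plan([(q1,R,7),(q,R,4),(q,R,1)],0.01)
E
```

```text
t 14.55 tip disp [-41.3 218.5 139.1] tilt 39.9 F [ 0.4 -0.  -2.5] open 20.3
per row mm,deg [15.7  0. ]
per row mm,deg [4.6 0. ]
per row mm,deg [0. 0.]
 [[0.012, -0.0101, 0.0, 0.0, 0.0, 0.0, 0.01], [0.0241, -0.0202, 0.0, 0.0, 0.0, 0.0, 0.01], [0.0361, -0.0303, 0.0, 0.0, 0.0, 0.0, 0.01], [0.0482, -0.0404, 0.0, 0.0, 0.0, 0.0, 0.01], [0.0602, -0.0505, 0.0, 0.0, 0.0, 0.0, 0.01], [0.0723, -0.0606, 0.0, 0.0, 0.0, 0.0, 0.01], [0.0843, -0.0707, 0.0, 0.0, 0.0, 0.0, 0.01], [0.0878, -0.0737, 0.0, 0.0, 0.0, 0.0, 0.01], [0.0914, -0.0767, 0.0, 0.0, 0.0, 0.0, 0.01], [0.0949, -0.0797, 0.0, 0.0, 0.0, 0.0, 0.01], [0.0985, -0.0826, 0.0, 0.0, 0.0, 0.0, 0.01], [0.0985, -0.0826, 0.0, 0.0, 0.0, 0.0, 0.01]]
```

View pics/s13.png

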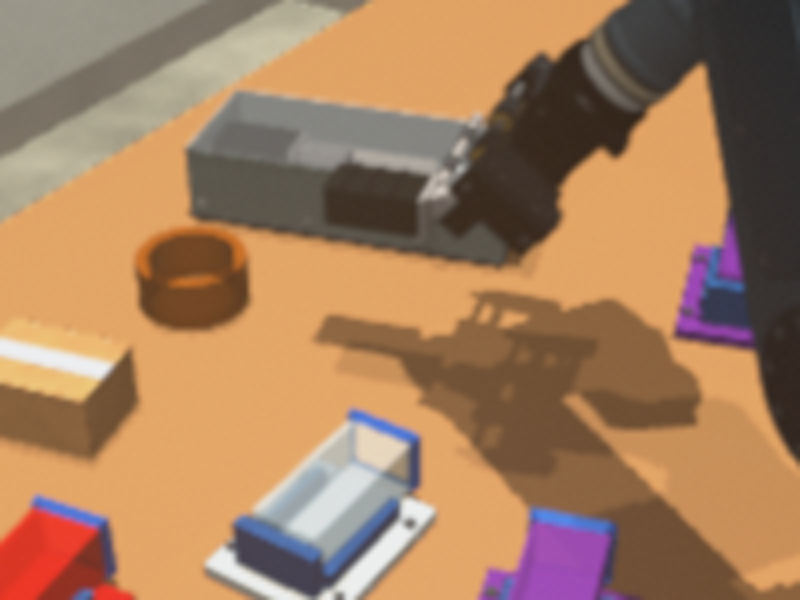

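The stop (crop 375,197) hangs level over empty bench, clear of the tape (190,275). I lower it.

Call:
play_rows:
  rows:
    - [[0.012,-0.0101,0,0,0,0,0.01],[0.0241,-0.0202,0,0,0,0,0.01],[0.0361,-0.0303,0,0,0,0,0.01],[0.0482,-0.0404,0,0,0,0,0.01],[0.0602,-0.0505,0,0,0,0,0.01],[0.0723,-0.0606,0,0,0,0,0.01],[0.0843,-0.0707,0,0,0,0,0.01],[0.0878,-0.0737,0,0,0,0,0.01],[0.0914,-0.0767,0,0,0,0,0.01],[0.0949,-0.0797,0,0,0,0,0.01],[0.0985,-0.0826,0,0,0,0,0.01],[0.0985,-0.0826,0,0,0,0,0.01]]

```text
time_s: 15.8
position: [0.5103, -0.0066, 0.011]
tcp_rot: [[0.616, 0.733, 0.288], [0.185, 0.22, -0.958], [-0.766, 0.643, -0.0]]
force: [0.2, -0.2, -1.1]
opening: 0.229
```

```bash
python3 - <<'E'
from plan import *
s=ddisp()
p0,R=getcmd(); q=p0.copy(); q[2]-=.003
plan([(q,R,2),(q,R,2)],0.01)
E
```

```text
t 15.8 tip disp [-41.  217.4  11. ] tilt 40.0 F [ 0.2 -0.2 -1.1] open 19.9
per row mm,deg [1.5 0. ]
per row mm,deg [0. 0.]
 [[0.0011, -0.001, 0.0, 0.0, 0.0, 0.0, 0.01], [0.0023, -0.0019, 0.0, 0.0, 0.0, 0.0, 0.01], [0.0023, -0.0019, 0.0, 0.0, 0.0, 0.0, 0.01], [0.0023, -0.0019, 0.0, 0.0, 0.0, 0.0, 0.01]]
```

Call:
play_rows:
  rows:
    - [[0.0011,-0.001,0,0,0,0,0.01],[0.0023,-0.0019,0,0,0,0,0.01],[0.0023,-0.0019,0,0,0,0,0.01],[0.0023,-0.0019,0,0,0,0,0.01]]

```text
time_s: 16.2
position: [0.5106, -0.0063, 0.0096]
tcp_rot: [[0.619, 0.731, 0.287], [0.185, 0.22, -0.958], [-0.764, 0.646, 0.0]]
force: [-2.1, -0.6, 6.0]
opening: 0.228
```

Bench contact shows (about 6 N up). I release to 50 mm, then withdraw back along the tool axis.

Call:
play_rows:
  rows:
    - [[0,0,0,0,0,0,0.05],[0,0,0,0,0,0,0.05],[0,0,0,0,0,0,0.05],[0,0,0,0,0,0,0.05],[0,0,0,0,0,0,0.05],[0,0,0,0,0,0,0.05]]

```text
time_s: 16.8
position: [0.5102, -0.0065, 0.0081]
tcp_rot: [[0.616, 0.733, 0.288], [0.185, 0.22, -0.958], [-0.766, 0.643, -0.0]]
force: [-0.2, -0.6, 0.2]
opening: 0.562
```

```bash
python3 - <<'E'
from plan import *
s=ddisp()
p0,R=getcmd(); q=p0-R[:,0]*.13; 
plan([(q,R,10)],0.06)
E
```

```text
t 16.8 tip disp [-41.  217.5   8.1] tilt 40.0 F [-0.2 -0.6  0.2] open 48.9
per row mm,deg [13.  0.]
 [[-0.013, 0.0, 0.0, 0.0, 0.0, 0.0, 0.06], [-0.026, 0.0, 0.0, 0.0, 0.0, 0.0, 0.06], [-0.039, 0.0, 0.0, 0.0, 0.0, 0.0, 0.06], [-0.052, 0.0, 0.0, 0.0, 0.0, 0.0, 0.06], [-0.065, 0.0, 0.0, 0.0, 0.0, 0.0, 0.06], [-0.078, 0.0, 0.0, 0.0, 0.0, 0.0, 0.06], [-0.091, 0.0, 0.0, 0.0, 0.0, 0.0, 0.06], [-0.104, 0.0, 0.0, 0.0, 0.0, 0.0, 0.06], [-0.117, 0.0, 0.0, 0.0, 0.0, 0.0, 0.06], [-0.13, 0.0, 0.0, 0.0, 0.0, 0.0, 0.06]]
```

Call:
play_rows:
  rows:
    - [[-0.013,0,0,0,0,0,0.06],[-0.026,0,0,0,0,0,0.06],[-0.039,0,0,0,0,0,0.06],[-0.052,0,0,0,0,0,0.06],[-0.065,0,0,0,0,0,0.06],[-0.078,0,0,0,0,0,0.06],[-0.091,0,0,0,0,0,0.06],[-0.104,0,0,0,0,0,0.06],[-0.117,0,0,0,0,0,0.06],[-0.13,0,0,0,0,0,0.06]]

```text
time_s: 17.8
position: [0.4493, -0.0382, 0.1143]
tcp_rot: [[0.603, 0.742, 0.293], [0.191, 0.223, -0.956], [-0.774, 0.633, -0.008]]
force: [-0.4, -0.0, -0.1]
opening: 0.688
```

```bash
python3 - <<'E'
from plan import *
s=ddisp(); c=cam("wrist");cs=cam("side");ct=cam("top")
cv2.imwrite("pics/w14.png",c["pixels"][:,:,::-1]); crop(cs,220,400,100,250,4,"pics/s14.png"); crop(ct,250,450,80,230,4,"pics/t14.png")
E
```

```text
t 17.8 tip disp [-108.5  204.7  114.3] tilt 39.3 F [-0.4 -0.  -0.1] open 59.9
```

View pics/w14.png

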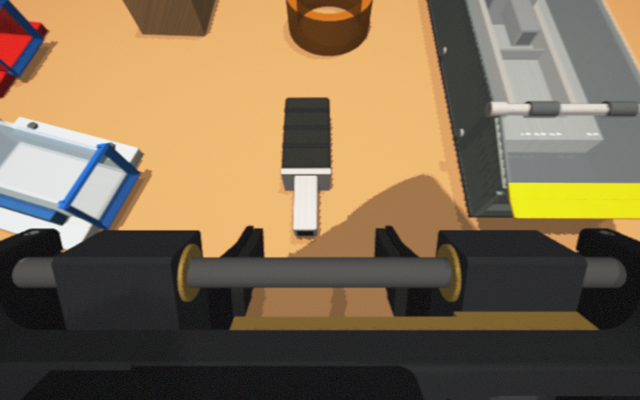

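View pics/s14.png

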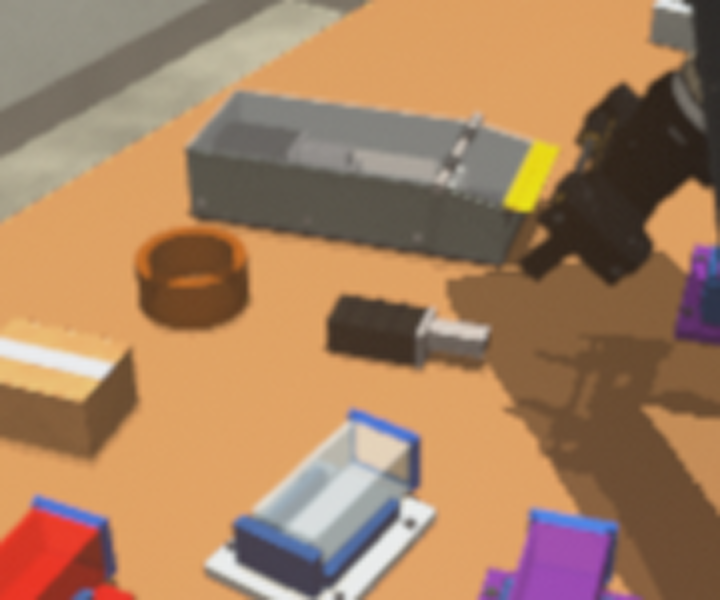

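View pics/t14.png

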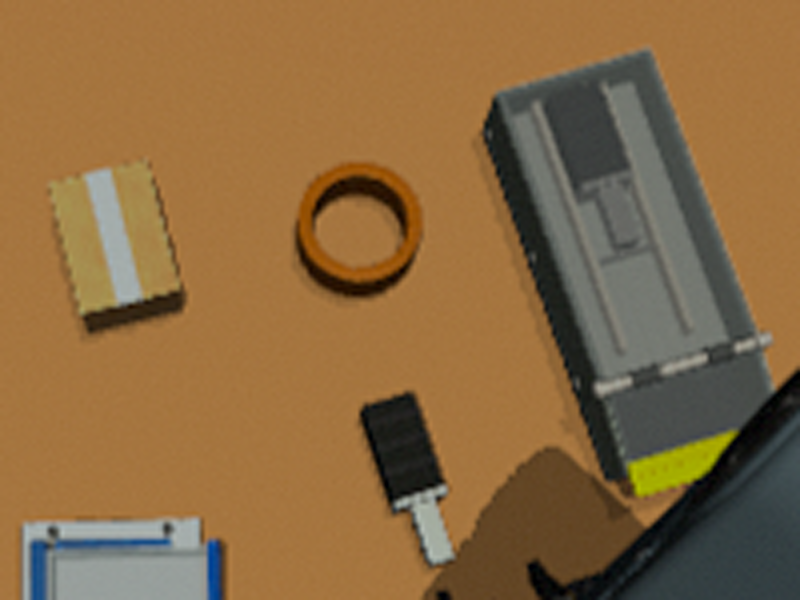

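The stop lies flat and free and the flap is shut (top crop: block at (402,450), shank end at (437,560)). Tape and carton have not moved. Next I go upright above the heel end and turn the wrist half round for the regrasp.

```bash
cat >> plan.py <<'E'
def setcmd():
    s=read_state(); json.dump({"p":np.array(s["position"]).tolist(),"R":np.array(s["tcp_rot"]).tolist()},open(F,"w")); print("j",np.round(s["joint_positions"],1))
def vtool(zyaw):
    a=np.radians(zyaw); z=np.array([np.cos(a),np.sin(a),0]); x=np.array([0,0,-1.]); return np.c_[x,np.cross(z,x),z]
E
python3 - <<'E'
from plan import *
setcmd()
p=np.array([.599,.0203,.20])
plan([(p,vtool(-73.2),8),(p,vtool(-43.2),4)],0.06)
E
```

```text
j [-43.2  36.1 140.  115.   37.5 -83.9]
per row mm,deg [22.7  4.9]
per row mm,deg [0.  7.5]
 [[0.0044, 0.0222, -0.0016, 0.0, 0.0, -4.9, 0.06], [0.0088, 0.0445, -0.0033, 0.0, -0.1, -9.8, 0.06], [0.0131, 0.0667, -0.0049, 0.0, -0.1, -14.7, 0.06], [0.0175, 0.0889, -0.0066, 0.0, -0.2, -19.7, 0.06], [0.0219, 0.1111, -0.0082, 0.1, -0.2, -24.6, 0.06], [0.0263, 0.1334, -0.0099, 0.1, -0.3, -29.5, 0.06], [0.0307, 0.1556, -0.0115, 0.1, -0.3, -34.4, 0.06], [0.035, 0.1778, -0.0132, 0.1, -0.4, -39.3, 0.06], [0.035, 0.1778, -0.0132, -7.1, 2.2, -39.3, 0.06], [0.035, 0.1778, -0.0132, -14.3, 4.8, -39.2, 0.06], [0.035, 0.1778, -0.0132, -21.5, 7.3, -38.9, 0.06], [0.035, 0.1778, -0.0132, -28.7, 9.9, -38.5, 0.06]]
```

The arm ran up against its elbow limit (j3 ≈ 140) when backing off. I move outward first, at unchanged tilt, and check the joints.

```bash
python3 - <<'E'
from plan import *
setcmd(); print(read_state()["joint_positions"],read_state()["qvel"])
R=dtool((0,0,0),40)[1]
plan([(np.array([.51,-.005,.16]),R,6),(np.array([.56,.01,.19]),R,3)],0.06)
E
```

```text
j [-43.2  36.1 140.  115.   37.5 -83.9]
[-43.16235278  36.12547826 139.96714697 115.025809    37.54342742
 -83.87824885] [ 0.8524957   2.08332375 -0.13593424  1.02714509  0.14161881 -0.50891585]
per row mm,deg [13.8  0.1]
per row mm,deg [20.1  0. ]
 [[0.0012, 0.0135, -0.0025, 0.0, -0.1, 0.1, 0.06], [0.0024, 0.027, -0.0049, 0.0, -0.1, 0.2, 0.06], [0.0037, 0.0405, -0.0074, 0.0, -0.2, 0.3, 0.06], [0.0049, 0.0539, -0.0099, 0.0, -0.3, 0.4, 0.06], [0.0061, 0.0674, -0.0123, 0.0, -0.4, 0.6, 0.06], [0.0073, 0.0809, -0.0148, 0.0, -0.4, 0.7, 0.06], [0.0106, 0.1007, -0.0147, 0.0, -0.4, 0.7, 0.06], [0.0139, 0.1205, -0.0147, 0.0, -0.4, 0.7, 0.06], [0.0172, 0.1403, -0.0147, 0.0, -0.4, 0.7, 0.06]]
```

Call:
play_rows:
  rows:
    - [[0.0012,0.0135,-0.0025,0,-0.1,0.1,0.06],[0.0024,0.027,-0.0049,0,-0.1,0.2,0.06],[0.0037,0.0405,-0.0074,0,-0.2,0.3,0.06],[0.0049,0.0539,-0.0099,0,-0.3,0.4,0.06],[0.0061,0.0674,-0.0123,0,-0.4,0.6,0.06],[0.0073,0.0809,-0.0148,0,-0.4,0.7,0.06],[0.0106,0.1007,-0.0147,0,-0.4,0.7,0.06],[0.0139,0.1205,-0.0147,0,-0.4,0.7,0.06],[0.0172,0.1403,-0.0147,0,-0.4,0.7,0.06]]

```text
time_s: 18.85
position: [0.5598, 0.0118, 0.1883]
tcp_rot: [[0.612, 0.735, 0.29], [0.19, 0.22, -0.957], [-0.768, 0.641, -0.005]]
force: [-0.6, 0.7, -1.3]
opening: 0.691
```

```bash
python3 - <<'E'
from plan import *
s=read_state(); print(s["position"],np.round(s["tcp_rot"],3).tolist(),s["opening"])
setcmd()
p=np.array([.599,.0203,.20])
plan([(p,vtool(-73.2),8),(p,vtool(-43.2),4)],0.06)
E
```

```text
[0.55977893 0.01183114 0.1882935 ] [[0.612, 0.735, 0.29], [0.19, 0.22, -0.957], [-0.768, 0.641, -0.005]] 0.6912757326388175
j [-24.2  23.8 122.6  86.8  25.1 -30.1]
per row mm,deg [5.2 5. ]
per row mm,deg [0.  7.5]
 [[0.0021, 0.0048, 0.0004, 0.0, 0.0, -5.0, 0.06], [0.0042, 0.0096, 0.0008, 0.0, -0.1, -10.0, 0.06], [0.0062, 0.0143, 0.0012, 0.0, -0.1, -14.9, 0.06], [0.0083, 0.0191, 0.0016, 0.0, -0.1, -19.9, 0.06], [0.0104, 0.0239, 0.002, 0.0, -0.2, -24.9, 0.06], [0.0125, 0.0287, 0.0024, 0.0, -0.2, -29.9, 0.06], [0.0146, 0.0334, 0.0028, 0.0, -0.2, -34.9, 0.06], [0.0166, 0.0382, 0.0032, 0.0, -0.3, -39.9, 0.06], [0.0166, 0.0382, 0.0032, -7.2, 2.3, -39.8, 0.06], [0.0166, 0.0382, 0.0032, -14.4, 4.9, -39.7, 0.06], [0.0166, 0.0382, 0.0032, -21.6, 7.5, -39.4, 0.06], [0.0166, 0.0382, 0.0032, -28.8, 10.2, -39.0, 0.06]]
```

Call:
play_rows:
  rows:
    - [[0.0021,0.0048,0.0004,0,0,-5,0.06],[0.0042,0.0096,0.0008,0,-0.1,-10,0.06],[0.0062,0.0143,0.0012,0,-0.1,-14.9,0.06],[0.0083,0.0191,0.0016,0,-0.1,-19.9,0.06],[0.0104,0.0239,0.002,0,-0.2,-24.9,0.06],[0.0125,0.0287,0.0024,0,-0.2,-29.9,0.06],[0.0146,0.0334,0.0028,0,-0.2,-34.9,0.06],[0.0166,0.0382,0.0032,0,-0.3,-39.9,0.06],[0.0166,0.0382,0.0032,-7.2,2.3,-39.8,0.06],[0.0166,0.0382,0.0032,-14.4,4.9,-39.7,0.06],[0.0166,0.0382,0.0032,-21.6,7.5,-39.4,0.06],[0.0166,0.0382,0.0032,-28.8,10.2,-39,0.06]]

```text
time_s: 20.05
position: [0.5977, 0.0202, 0.1987]
tcp_rot: [[-0.003, 0.68, 0.734], [0.001, 0.734, -0.68], [-1.0, -0.001, -0.003]]
force: [-0.0, -0.5, -0.3]
opening: 0.689
```

```bash
python3 - <<'E'
from plan import *
s=read_state(); print(s["position"],np.round(s["tcp_rot"],3).tolist(),s["opening"])
setcmd()
c=cam("wrist"); cv2.imwrite("pics/w15.png",c["pixels"][:,:,::-1])
p=np.array([.599,.0203,.20])
z=np.array(s["tcp_rot"])[:,2]; y0=np.degrees(np.arctan2(z[1],z[0])); print(y0)
E
```

```text
[0.59774843 0.02024729 0.19873883] [[-0.003, 0.68, 0.734], [0.001, 0.734, -0.68], [-1.0, -0.001, -0.003]] 0.688628425519354
j [-8.8 29.8 87.4  0.1 63.  34. ]
-42.8100466295946
```

View pics/w15.png

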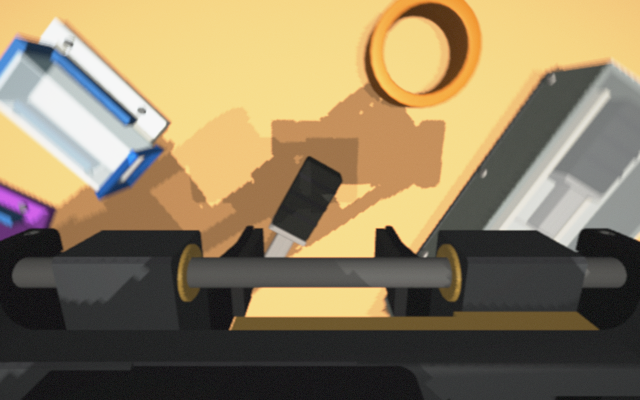

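```bash
python3 - <<'E'
from plan import *
p=np.array([.599,.0203,.20])
plan([(p,vtool(50),12)],0.06)
E
```

```text
per row mm,deg [0.1 7.7]
 [[-0.0001, 0.0001, 0.0001, -7.7, 0.0, 0.0, 0.06], [-0.0002, 0.0001, 0.0001, -15.5, 0.0, 0.0, 0.06], [-0.0003, 0.0002, 0.0002, -23.2, 0.0, 0.0, 0.06], [-0.0004, 0.0003, 0.0003, -30.9, -0.1, 0.0, 0.06], [-0.0005, 0.0004, 0.0004, -38.7, -0.1, 0.0, 0.06], [-0.0006, 0.0004, 0.0004, -46.4, -0.1, 0.0, 0.06], [-0.0007, 0.0005, 0.0005, -54.1, -0.1, -0.1, 0.06], [-0.0008, 0.0006, 0.0006, -61.9, -0.1, -0.1, 0.06], [-0.0009, 0.0007, 0.0007, -69.6, -0.1, -0.1, 0.06], [-0.0011, 0.0007, 0.0007, -77.3, -0.2, -0.1, 0.06], [-0.0012, 0.0008, 0.0008, -85.1, -0.2, -0.1, 0.06], [-0.0013, 0.0009, 0.0009, -92.8, -0.2, -0.1, 0.06]]
```

Call:
play_rows:
  rows:
    - [[0,0,0,-7.7,0,0,0.06],[0,0,0,-15.5,0,0,0.06],[0,0,0,-23.2,0,0,0.06],[0,0,0,-30.9,-0.1,0,0.06],[-0.0005,0.0004,0.0004,-38.7,-0.1,0,0.06],[-0.0006,0.0004,0.0004,-46.4,-0.1,0,0.06],[-0.0007,0.0005,0.0005,-54.1,-0.1,-0.1,0.06],[-0.0008,0.0006,0.0006,-61.9,-0.1,-0.1,0.06],[-0.0009,0.0007,0.0007,-69.6,-0.1,-0.1,0.06],[-0.0011,0.0007,0.0007,-77.3,-0.2,-0.1,0.06],[-0.0012,0.0008,0.0008,-85.1,-0.2,-0.1,0.06],[-0.0013,0.0009,0.0009,-92.8,-0.2,-0.1,0.06]]

```text
time_s: 21.3
position: [0.5993, 0.0199, 0.2006]
tcp_rot: [[0.001, -0.764, 0.645], [-0.0, 0.645, 0.764], [-1.0, -0.001, 0.001]]
force: [0.2, -0.3, -0.5]
opening: 0.691
```

```bash
python3 - <<'E'
from plan import *
s=read_state(); print(s["position"],np.round(s["joint_positions"],1))
p=np.array([.599,.0203,.20])
plan([(p,vtool(106.8),7),(p,vtool(106.8),1)],0.06)
E
```

```text
[0.59926358 0.01987093 0.20057991] [ -8.8  29.7  87.2  -0.   63.  -58.6]
per row mm,deg [0.  8.1]
per row mm,deg [0. 0.]
 [[0.0, 0.0, 0.0, -8.1, 0.0, 0.0, 0.06], [0.0, 0.0, 0.0, -16.2, 0.0, 0.0, 0.06], [0.0, 0.0, 0.0, -24.3, 0.0, 0.0, 0.06], [0.0, 0.0, 0.0, -32.5, 0.0, 0.0, 0.06], [0.0, 0.0, 0.0, -40.6, 0.0, 0.0, 0.06], [0.0, 0.0, 0.0, -48.7, 0.0, 0.0, 0.06], [0.0, 0.0, 0.0, -56.8, 0.0, 0.0, 0.06], [0.0, 0.0, 0.0, -56.8, 0.0, 0.0, 0.06]]
```

Call:
play_rows:
  rows:
    - [[0,0,0,-8.1,0,0,0.06],[0,0,0,-16.2,0,0,0.06],[0,0,0,-24.3,0,0,0.06],[0,0,0,-32.5,0,0,0.06],[0,0,0,-40.6,0,0,0.06],[0,0,0,-48.7,0,0,0.06],[0,0,0,-56.8,0,0,0.06],[0,0,0,-56.8,0,0,0.06]]

```text
time_s: 22.1
position: [0.5994, 0.0198, 0.2007]
tcp_rot: [[0.002, -0.96, -0.281], [-0.001, -0.281, 0.96], [-1.0, -0.002, -0.001]]
force: [0.4, -1.0, -0.0]
opening: 0.687
```

```bash
python3 - <<'E'
from plan import *
s=read_state(); print(s["position"],np.round(s["joint_positions"],1),np.round(s["tcp_rot"],3).tolist())
c=cam("wrist"); ct=cam("top"); cv2.imwrite("pics/w16.png",c["pixels"][:,:,::-1])
st=[.5657,.0102,np.radians(16.8)]; R,o=fr(st)
P=np.array([(x,y,z) for x,y,z in [(43,22,36),(43,-22,36),(-43,22,36),(-43,-22,36),(-93,10,34),(-93,-10,34),(-43,10,34),(-43,-10,34)]])/1000
crop(c,220,420,200,400,3,"pics/w16c.png",proj(c,P@R.T+o)); crop(ct,320,380,170,230,8,"pics/t16.png",proj(ct,P@R.T+o))
E
```

```text
[0.59944089 0.01975923 0.2007037 ] [  -8.8   29.7   87.2   -0.    63.  -115.1] [[0.002, -0.96, -0.281], [-0.001, -0.281, 0.96], [-1.0, -0.002, -0.001]]
```

View pics/w16.png

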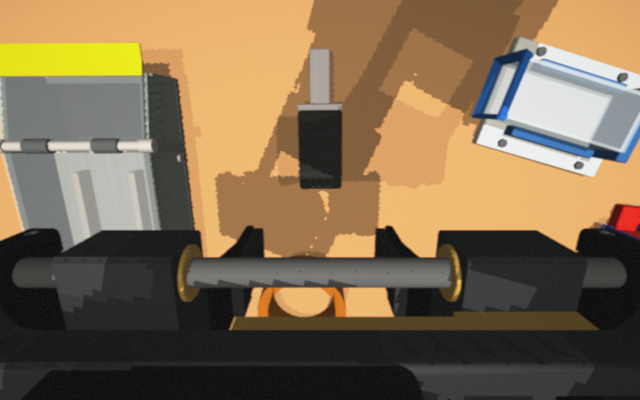

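View pics/t16.png

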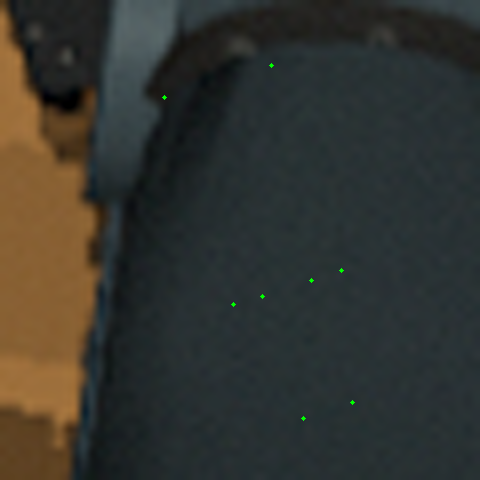

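```bash
python3 - <<'E'
from plan import *
c=cam("wrist")
st=[.5657,.0102,np.radians(16.8)]; R,o=fr(st)
P=np.array([(43,22,36),(43,-22,36),(-43,22,36),(-43,-22,36),(-93,10,34),(-93,-10,34),(-43,10,34),(-43,-10,34)])/1000
crop(c,280,360,40,200,5,"pics/w16c.png",proj(c,P@R.T+o))
CASE=[.4625,.2262,1.5855]; Rc,oc=fr(CASE)
Q=np.array([(84,-55,13),(-56,-55,13),(-56,55,13),(84,55,13),(-70,28,16),(-70,-28,16),(-70,28,60),(-70,-28,60),(-62,24,16),(-62,-24,16)])/1000
crop(c,465,640,30,185,4.5,"pics/w16d.png",proj(c,Q@Rc.T+oc))
E
```

```text
(no output)
```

View pics/w16c.png

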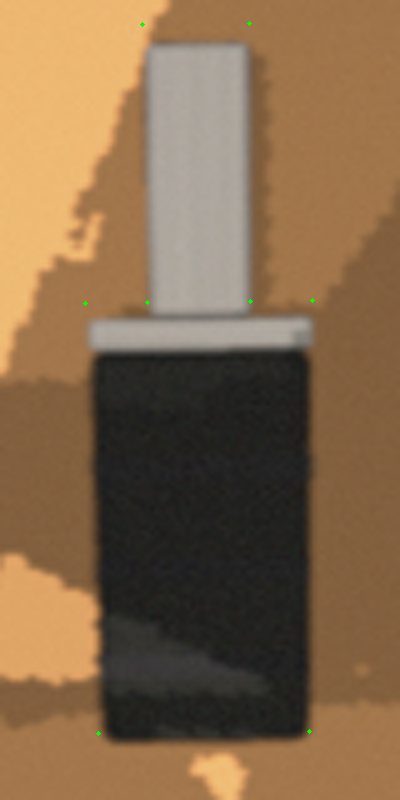

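View pics/w16d.png

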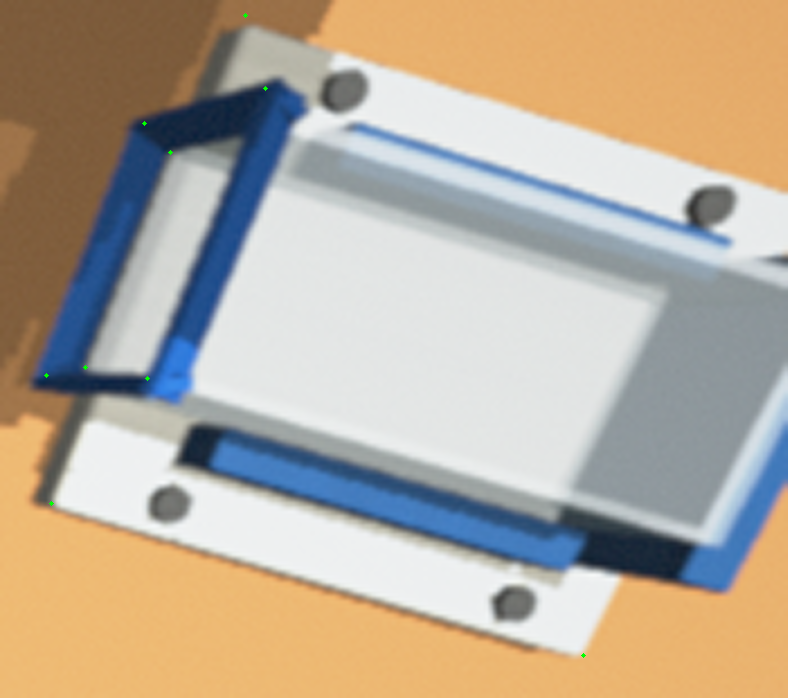

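```bash
python3 - <<'E'
from plan import *
from scipy.optimize import least_squares
c=cam("wrist")
px=lambda l,s,o:[((a+.5)/s-.5+o[0],(b+.5)/s-.5+o[1]) for a,b in l]
def fit(P,uv,x0):
    P=np.array(P)/1000;uv=np.array(uv)
    def f(p):
        R,o=fr(p); return (proj(c,P@R.T+o)-uv).ravel()
    r=least_squares(f,x0); print(np.round(r.x,4),np.round(np.degrees(r.x[2]),2)); print(np.round(f(r.x).reshape(-1,2),1).tolist())
fit([(43,22,36),(43,-22,36),(-43,22,36),(-43,-22,36),(-93,10,34),(-93,-10,34),(-43,10,34),(-43,-10,34)],
 px([(102,742),(311,742),(89,319),(313,318),(147,44),(248,44),(149,316),(249,316)],5,(280,40)),[.5657,.0102,.293])
R,o=fr([.4625,.2262,1.5855]); print(proj(c,(np.array([(-56,-55,13),(-56,55,13),(84,-55,13)])/1000)@R.T+o))
# case: plate corners lower-left, lower-right, top-left
fit([(-56,55,13),(-56,-55,13),(84,-55,13)],px([(243,27),(52,503),(584,657)],4.5,(465,30)),[.4625,.2262,1.5855])
E
```

```text
[0.5691 0.0115 0.2981] 17.08
[[41.9, 0.7], [-41.9, 1.3], [44.8, -0.2], [-45.1, 0.7], [20.5, -0.3], [-20.9, 0.1], [20.5, 0.6], [-19.9, 0.9]]
[[476.02115544 141.23196522]
 [519.38398656  32.8394499 ]
 [594.19455247 175.15516544]]
[0.4636 0.2265 1.5912] 91.17
[[0.1, -1.3], [-0.2, 1.3], [0.0, 0.2]]
```

```bash
python3 - <<'E'
from plan import *
p=np.array([.601,.021,.04]);q=np.array([.601,.021,.0065])
plan([(p,vtool(106.9),6),(q,vtool(106.9),4),(q,vtool(106.9),1)],0.06)
E
```

```text
per row mm,deg [26.7  0. ]
per row mm,deg [8.4 0. ]
per row mm,deg [0. 0.]
 [[0.0267, -0.0003, 0.0, 0.0, 0.0, 0.0, 0.06], [0.0533, -0.0007, 0.0, 0.0, 0.0, 0.0, 0.06], [0.08, -0.001, 0.0001, -0.1, 0.0, 0.0, 0.06], [0.1067, -0.0014, 0.0001, -0.1, 0.0, 0.0, 0.06], [0.1334, -0.0017, 0.0001, -0.1, 0.0, 0.0, 0.06], [0.16, -0.0021, 0.0001, -0.1, 0.0, 0.0, 0.06], [0.1684, -0.0021, 0.0001, -0.1, 0.0, 0.0, 0.06], [0.1768, -0.0021, 0.0001, -0.1, 0.0, 0.0, 0.06], [0.1852, -0.002, 0.0001, -0.1, 0.0, 0.0, 0.06], [0.1935, -0.002, 0.0001, -0.1, 0.0, 0.0, 0.06], [0.1935, -0.002, 0.0001, -0.1, 0.0, 0.0, 0.06]]
```

Call:
play_rows:
  rows:
    - [[0.0267,-0.0003,0,0,0,0,0.06],[0.0533,-0.0007,0,0,0,0,0.06],[0.08,-0.001,0.0001,-0.1,0,0,0.06],[0.1067,-0.0014,0.0001,-0.1,0,0,0.06],[0.1334,-0.0017,0.0001,-0.1,0,0,0.06],[0.16,-0.0021,0.0001,-0.1,0,0,0.06],[0.1684,-0.0021,0.0001,-0.1,0,0,0.06],[0.1768,-0.0021,0.0001,-0.1,0,0,0.06],[0.1852,-0.002,0.0001,-0.1,0,0,0.06],[0.1935,-0.002,0.0001,-0.1,0,0,0.06],[0.1935,-0.002,0.0001,-0.1,0,0,0.06]]

```text
time_s: 23.4
position: [0.6031, 0.0196, 0.0081]
tcp_rot: [[0.004, -0.959, -0.284], [-0.002, -0.284, 0.959], [-1.0, -0.004, -0.003]]
force: [0.0, -0.9, -0.6]
opening: 0.689
```

```bash
python3 - <<'E'
from plan import *
s=ddisp(); c=cam("wrist");cs=cam("side")
a=cv2.resize(c["pixels"][:,:,::-1],(400,250)); b=cv2.resize(cs["pixels"][90:215,220:420,::-1],(400,250)); cv2.imwrite("pics/c17.png",np.hstack([a,b]))
E
```

```text
t 23.4 tip disp [ 55.5 215.7   8.1] tilt 0.2 F [ 0.  -0.9 -0.6] open 59.9
```

View pics/c17.png

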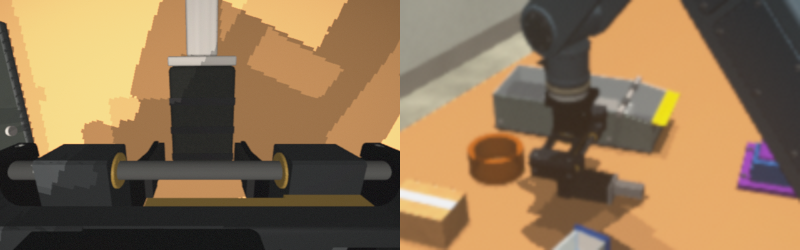

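The block's heel end is between the open fingers. I close on it.

Call:
play_rows:
  rows:
    - [[0,0,0,0,0,0,0.03],[0,0,0,0,0,0,0.03],[0,0,0,0,0,0,0.03],[0,0,0,0,0,0,0.03],[0,0,0,0,0,0,0.03],[0,0,0,0,0,0,0.03],[0,0,0,0,0,0,0.03]]

```text
time_s: 24.2
position: [0.6038, 0.0197, 0.009]
tcp_rot: [[0.006, -0.959, -0.284], [-0.002, -0.284, 0.959], [-1.0, -0.005, -0.004]]
force: [0.0, 1.0, 5.1]
opening: 0.503
```

```bash
python3 - <<'E'
from plan import *
s=ddisp(); print(s["position"])
p0,R=getcmd(); p1=p0+[0,0,.12]
plan([(p1,R,8),(p1,R,2)],0.03)
E
```

```text
t 24.2 tip disp [ 56.1 215.5   9. ] tilt 0.3 F [0.  1.  5.1] open 43.8
[0.6037714 0.0196562 0.008978 ]
per row mm,deg [15.  0.]
per row mm,deg [0. 0.]
 [[-0.015, 0.0, 0.0, 0.0, 0.0, 0.0, 0.03], [-0.03, 0.0, 0.0, 0.0, 0.0, 0.0, 0.03], [-0.045, 0.0, 0.0, 0.0, 0.0, 0.0, 0.03], [-0.06, 0.0, 0.0, 0.0, 0.0, 0.0, 0.03], [-0.075, 0.0, 0.0, 0.0, 0.0, 0.0, 0.03], [-0.09, 0.0, 0.0, 0.0, 0.0, 0.0, 0.03], [-0.105, 0.0, 0.0, 0.0, 0.0, 0.0, 0.03], [-0.12, 0.0, 0.0, 0.0, 0.0, 0.0, 0.03], [-0.12, 0.0, 0.0, 0.0, 0.0, 0.0, 0.03], [-0.12, 0.0, 0.0, 0.0, 0.0, 0.0, 0.03]]
```

Call:
play_rows:
  rows:
    - [[-0.015,0,0,0,0,0,0.03],[-0.03,0,0,0,0,0,0.03],[-0.045,0,0,0,0,0,0.03],[-0.06,0,0,0,0,0,0.03],[-0.075,0,0,0,0,0,0.03],[-0.09,0,0,0,0,0,0.03],[-0.105,0,0,0,0,0,0.03],[-0.12,0,0,0,0,0,0.03],[-0.12,0,0,0,0,0,0.03],[-0.12,0,0,0,0,0,0.03]]

```text
time_s: 25.2
position: [0.6029, 0.0198, 0.1291]
tcp_rot: [[0.006, -0.959, -0.284], [-0.002, -0.284, 0.959], [-1.0, -0.005, -0.004]]
force: [-0.4, -0.4, -2.1]
opening: 0.504
```

```bash
python3 - <<'E'
from plan import *
s=ddisp(); print(s["position"],np.round(s["tcp_rot"],4).tolist()); print(getcmd()[0])
c=cam("wrist"); cv2.imwrite("pics/w18.png",c["pixels"][:,:,::-1])
# stop at x=36.7 under tcp: staged pose: shank tip at case x=-110
CASE=[.4622,.2261,np.radians(90.9)]; R,o=fr(CASE)
for xt in (-120,56): 
    tcp=o+R@np.array([(xt-93-37)/1000,0,0]); print(xt,tcp)
E
```

```text
t 25.2 tip disp [ 55.3 215.9 129.1] tilt 0.3 F [-0.4 -0.4 -2.1] open 43.9
[0.60287746 0.01982166 0.12914654] [[0.0061, -0.9589, -0.2838], [-0.0021, -0.2838, 0.9589], [-1.0, -0.0053, -0.0037]]
[0.60092947 0.02096608 0.12653563]
-120 [ 0.46612683 -0.02386916  0.        ]
56 [0.46336234 0.15210913 0.        ]
```

View pics/w18.png

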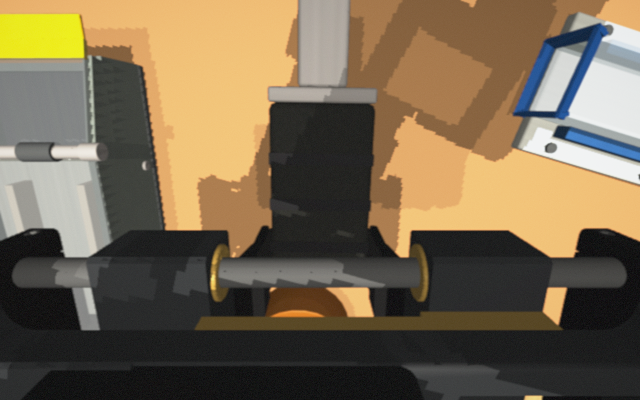

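```bash
python3 - <<'E'
from plan import *
setcmd()
plan([(np.array([.51,-.01,.13]),vtool(25),12)],0.03)
E
```

```text
j [-8.700e+00  3.520e+01  9.040e+01 -1.000e-01  5.410e+01 -1.151e+02]
per row mm,deg [8.1 6.8]
 [[-0.0002, 0.0081, -0.0002, 6.8, 0.0, 0.0, 0.03], [-0.0003, 0.0162, -0.0004, 13.6, 0.0, 0.1, 0.03], [-0.0005, 0.0243, -0.0006, 20.4, 0.0, 0.1, 0.03], [-0.0007, 0.0323, -0.0008, 27.2, 0.0, 0.1, 0.03], [-0.0008, 0.0404, -0.001, 34.0, 0.0, 0.1, 0.03], [-0.001, 0.0485, -0.0012, 40.7, 0.0, 0.2, 0.03], [-0.0011, 0.0566, -0.0014, 47.5, 0.0, 0.2, 0.03], [-0.0013, 0.0647, -0.0016, 54.3, 0.0, 0.2, 0.03], [-0.0015, 0.0728, -0.0018, 61.1, 0.0, 0.2, 0.03], [-0.0016, 0.0809, -0.002, 67.9, 0.0, 0.3, 0.03], [-0.0018, 0.089, -0.0022, 74.7, 0.0, 0.3, 0.03], [-0.002, 0.097, -0.0024, 81.5, 0.0, 0.3, 0.03]]
```

Call:
play_rows:
  rows:
    - [[-0.0002,0.0081,-0.0002,6.8,0,0,0.03],[-0.0003,0.0162,-0.0004,13.6,0,0.1,0.03],[-0.0005,0.0243,-0.0006,20.4,0,0.1,0.03],[-0.0007,0.0323,-0.0008,27.2,0,0.1,0.03],[-0.0008,0.0404,-0.001,34,0,0.1,0.03],[-0.001,0.0485,-0.0012,40.7,0,0.2,0.03],[-0.0011,0.0566,-0.0014,47.5,0,0.2,0.03],[-0.0013,0.0647,-0.0016,54.3,0,0.2,0.03],[-0.0015,0.0728,-0.0018,61.1,0,0.2,0.03],[-0.0016,0.0809,-0.002,67.9,0,0.3,0.03],[-0.0018,0.089,-0.0022,74.7,0,0.3,0.03],[-0.002,0.097,-0.0024,81.5,0,0.3,0.03]]

```text
time_s: 26.45
position: [0.5094, -0.01, 0.1292]
tcp_rot: [[-0.001, -0.418, 0.908], [0.0, 0.908, 0.418], [-1.0, 0.001, -0.001]]
force: [0.4, -0.6, -0.9]
opening: 0.5
```

```bash
python3 - <<'E'
from plan import *
s=ddisp();print(s["position"],getcmd()[0])
plan([(np.array([.466,-.024,.13]),vtool(.9),6),(np.array([.466,-.024,.06]),vtool(.9),4),(np.array([.466,-.024,.06]),vtool(.9),2)],0.03)
E
```

```text
t 26.45 tip disp [-42.8 214.3 129.2] tilt -0.1 F [ 0.4 -0.6 -0.9] open 43.5
[ 0.50940568 -0.00999981  0.12920728] [ 0.51003502 -0.00994776  0.13003927]
per row mm,deg [7.7 4. ]
per row mm,deg [17.5  0. ]
per row mm,deg [0. 0.]
 [[0.0, 0.001, -0.0076, 4.0, 0.0, 0.0, 0.03], [0.0, 0.002, -0.0153, 8.0, 0.0, 0.0, 0.03], [0.0, 0.0029, -0.0229, 12.0, 0.0, 0.0, 0.03], [0.0, 0.0039, -0.0306, 16.1, 0.0, 0.0, 0.03], [0.0, 0.0049, -0.0382, 20.1, 0.0, 0.0, 0.03], [0.0, 0.0059, -0.0458, 24.1, 0.0, 0.0, 0.03], [0.0175, 0.0059, -0.0459, 24.1, 0.0, 0.0, 0.03], [0.035, 0.0059, -0.0459, 24.1, 0.0, 0.0, 0.03], [0.0525, 0.0059, -0.0459, 24.1, 0.0, 0.0, 0.03], [0.07, 0.0059, -0.0459, 24.1, 0.0, 0.0, 0.03], [0.07, 0.0059, -0.0459, 24.1, 0.0, 0.0, 0.03], [0.07, 0.0059, -0.0459, 24.1, 0.0, 0.0, 0.03]]
```

Call:
play_rows:
  rows:
    - [[0,0.001,-0.0076,4,0,0,0.03],[0,0.002,-0.0153,8,0,0,0.03],[0,0.0029,-0.0229,12,0,0,0.03],[0,0.0039,-0.0306,16.1,0,0,0.03],[0,0.0049,-0.0382,20.1,0,0,0.03],[0,0.0059,-0.0458,24.1,0,0,0.03],[0.0175,0.0059,-0.0459,24.1,0,0,0.03],[0.035,0.0059,-0.0459,24.1,0,0,0.03],[0.0525,0.0059,-0.0459,24.1,0,0,0.03],[0.07,0.0059,-0.0459,24.1,0,0,0.03],[0.07,0.0059,-0.0459,24.1,0,0,0.03],[0.07,0.0059,-0.0459,24.1,0,0,0.03]]

```text
time_s: 27.65
position: [0.4659, -0.0239, 0.0596]
tcp_rot: [[-0.001, -0.016, 1.0], [0.001, 1.0, 0.016], [-1.0, 0.001, -0.001]]
force: [0.7, -0.8, -1.5]
opening: 0.502
```

```bash
python3 - <<'E'
from plan import *
s=ddisp();print(s["position"],np.round(s["tcp_rot"],4).tolist())
c=cam("wrist");cs=cam("side");ct=cam("top")
cv2.imwrite("pics/w19.png",c["pixels"][:,:,::-1]);crop(cs,250,400,170,270,5,"pics/s19.png");crop(ct,250,350,195,265,7,"pics/t19.png")
E
```

```text
t 27.65 tip disp [-88.5 213.6  59.6] tilt -0.1 F [ 0.7 -0.8 -1.5] open 43.7
[ 0.46588869 -0.02390189  0.05959395] [[-0.0012, -0.0156, 0.9999], [0.0006, 0.9999, 0.0156], [-1.0, 0.0006, -0.0012]]
```

View pics/w19.png

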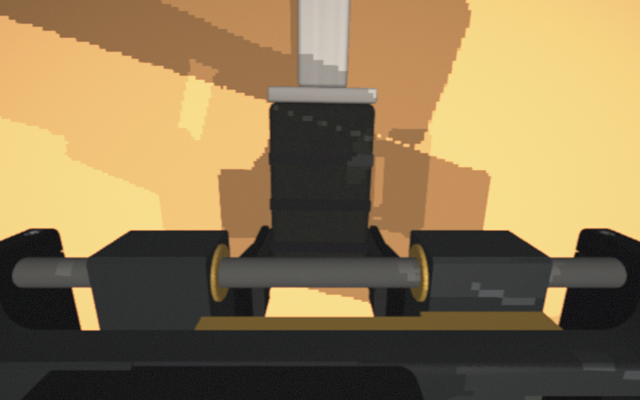

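View pics/s19.png

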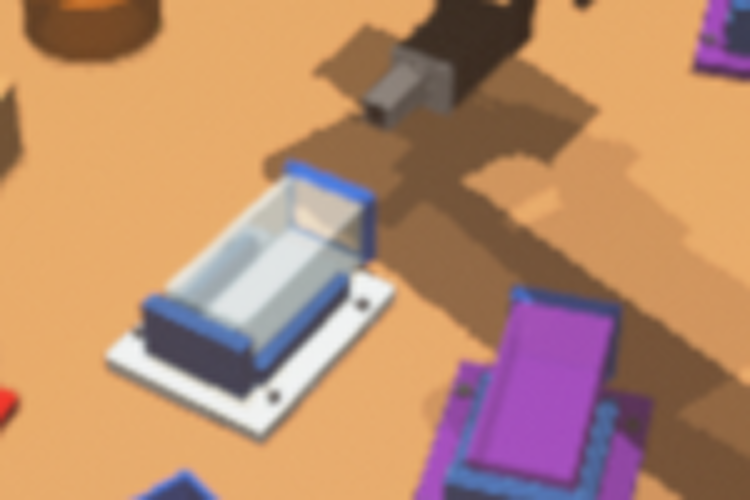

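View pics/t19.png

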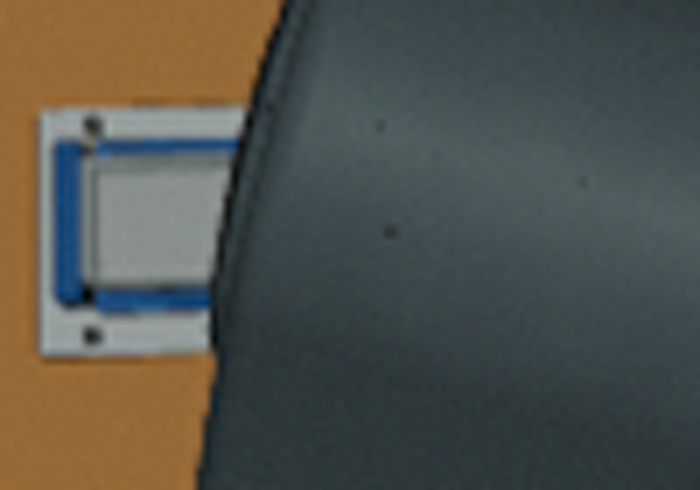

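```bash
python3 - <<'E'
from plan import *
c=cam("wrist"); crop(c,250,400,0,260,3,"pics/w19c.png")
E
```

```text
(no output)
```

View pics/w19c.png

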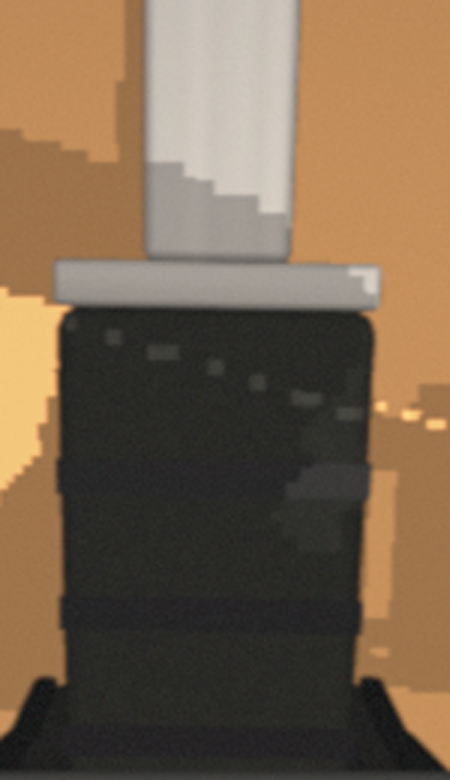

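```bash
python3 - <<'E'
from plan import *
c=cam("wrist"); s=read_state(); Rt=np.array(s["tcp_rot"]); p=np.array(s["position"])
def q(a,b,z):
    w=plane(c,((a+.5)/3-.5+250,(b+.5)/3-.5),z); return w, Rt.T@(w-p)
for n,a,b,z in [("plateL",54,262,.0866),("plateR",381,267,.0866),("blkL",67,690,.0866),("blkR",354,690,.0866),("shBL",146,261,.0846),("shBR",290,261,.0846),("shL0",144,2,.0846),("shR0",299,2,.0846)]:
    w,t=q(a,b,z); print(n,np.round(w*1000,1),np.round(t*1000,1))
E
```

```text
plateL [445.5  55.3  86.6] [-25.9  79.8 -20.1]
plateR [489.2  55.3  86.6] [-25.8  79.1  23.6]
blkL [445.8  -5.8  86.6] [-25.9  18.7 -20.8]
blkR [488.9  -5.1  86.6] [-25.8  18.7  22.4]
shBL [457.7  55.7  84.6] [-23.9  80.   -8. ]
shBR [477.2  56.   84.6] [-23.8  80.   11.6]
shL0 [457.4  87.   84.6] [-23.9 111.2  -7.7]
shR0 [477.1  87.3  84.6] [-23.9 111.2  12. ]
```

```bash
python3 - <<'E'
from plan import *
R=vtool(.9)
plan([(np.array([.4662,-.024,.0275]),R,4),(np.array([.465,.05,.0275]),R,7),(np.array([.465,.05,.0275]),R,1)],0.03)
E
```

```text
per row mm,deg [8.1 0. ]
per row mm,deg [10.6  0. ]
per row mm,deg [0. 0.]
 [[0.0081, 0.0, 0.0001, 0.0, 0.0, 0.0, 0.03], [0.0163, 0.0, 0.0001, 0.0, 0.0, 0.0, 0.03], [0.0244, 0.0, 0.0002, 0.0, 0.0, 0.0, 0.03], [0.0325, 0.0, 0.0002, 0.0, 0.0, 0.0, 0.03], [0.0325, 0.0105, 0.0002, 0.0, 0.0, 0.0, 0.03], [0.0325, 0.0211, 0.0002, 0.0, 0.0, 0.0, 0.03], [0.0325, 0.0317, 0.0002, 0.0, 0.0, 0.0, 0.03], [0.0325, 0.0423, 0.0002, 0.0, 0.0, 0.0, 0.03], [0.0325, 0.0528, 0.0002, 0.0, 0.0, 0.0, 0.03], [0.0325, 0.0634, 0.0002, 0.0, 0.0, 0.0, 0.03], [0.0325, 0.074, 0.0002, 0.0, 0.0, 0.0, 0.03], [0.0325, 0.074, 0.0002, 0.0, 0.0, 0.0, 0.03]]
```

Call:
play_rows:
  rows:
    - [[0.0081,0,0.0001,0,0,0,0.03],[0.0163,0,0.0001,0,0,0,0.03],[0.0244,0,0.0002,0,0,0,0.03],[0.0325,0,0.0002,0,0,0,0.03],[0.0325,0.0105,0.0002,0,0,0,0.03],[0.0325,0.0211,0.0002,0,0,0,0.03],[0.0325,0.0317,0.0002,0,0,0,0.03],[0.0325,0.0423,0.0002,0,0,0,0.03],[0.0325,0.0528,0.0002,0,0,0,0.03],[0.0325,0.0634,0.0002,0,0,0,0.03],[0.0325,0.074,0.0002,0,0,0,0.03],[0.0325,0.074,0.0002,0,0,0,0.03]]

```text
time_s: 29.1
position: [0.4652, 0.0514, 0.0277]
tcp_rot: [[0.001, -0.018, 1.0], [0.0, 1.0, 0.018], [-1.0, 0.0, 0.001]]
force: [-0.2, -0.5, -1.0]
opening: 0.501
```

```bash
python3 - <<'E'
from plan import *
s=ddisp();print(s["position"],np.round(s["tcp_rot"],4).tolist())
c=cam("wrist");cs=cam("side")
cv2.imwrite("pics/w20.png",cv2.resize(c["pixels"][0:260,200:440,::-1],None,fx=3,fy=2.3,interpolation=cv2.INTER_CUBIC));crop(cs,250,350,190,270,7,"pics/s20.png")
E
```

```text
t 29.1 tip disp [-67.4 285.9  27.7] tilt 0.0 F [-0.2 -0.5 -1. ] open 43.6
[0.46521348 0.05139322 0.02765995] [[0.0006, -0.0175, 0.9998], [0.0002, 0.9998, 0.0175], [-1.0, 0.0002, 0.0006]]
```

View pics/w20.png

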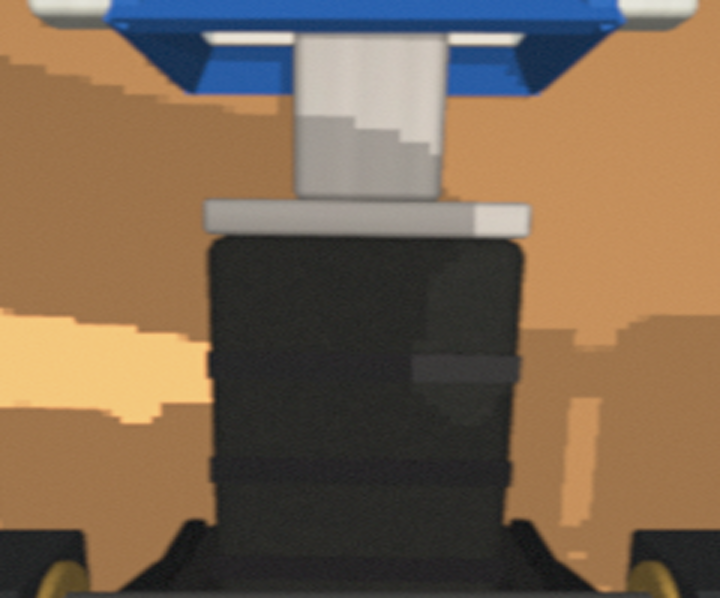

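View pics/s20.png

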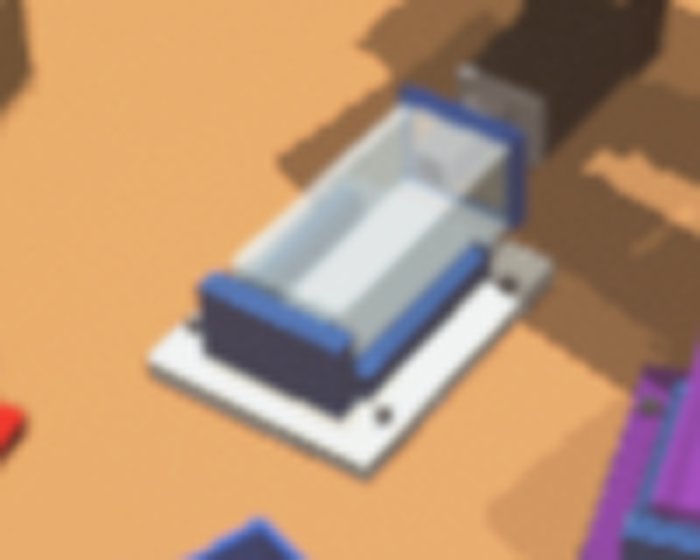

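```bash
python3 - <<'E'
from plan import *
p0,R=getcmd(); R=vtool(1.7)
ax=np.array([-.0157,1,0])
a=p0+[.0008,0,-.0003]; b=a+ax*.030
plan([(a,R,2),(b,R,6),(b,R,1)],0.03)
E
```

```text
per row mm,deg [0.4 0.4]
per row mm,deg [5. 0.]
per row mm,deg [0. 0.]
 [[0.0002, 0.0, 0.0004, -0.4, 0.0, 0.0, 0.03], [0.0003, 0.0, 0.0008, -0.8, 0.0, 0.0, 0.03], [0.0003, 0.005, 0.0008, -0.8, 0.0, 0.0, 0.03], [0.0003, 0.01, 0.0008, -0.8, 0.0, 0.0, 0.03], [0.0003, 0.015, 0.0008, -0.8, 0.0, 0.0, 0.03], [0.0003, 0.02, 0.0008, -0.8, 0.0, 0.0, 0.03], [0.0003, 0.025, 0.0008, -0.8, 0.0, 0.0, 0.03], [0.0003, 0.03, 0.0008, -0.8, 0.0, 0.0, 0.03], [0.0003, 0.03, 0.0008, -0.8, 0.0, 0.0, 0.03]]
```

Call:
play_rows:
  rows:
    - [[0.0002,0,0.0004,-0.4,0,0,0.03],[0.0003,0,0.0008,-0.8,0,0,0.03],[0.0003,0.005,0.0008,-0.8,0,0,0.03],[0.0003,0.01,0.0008,-0.8,0,0,0.03],[0.0003,0.015,0.0008,-0.8,0,0,0.03],[0.0003,0.02,0.0008,-0.8,0,0,0.03],[0.0003,0.025,0.0008,-0.8,0,0,0.03],[0.0003,0.03,0.0008,-0.8,0,0,0.03],[0.0003,0.03,0.0008,-0.8,0,0,0.03]]

```text
time_s: 30.1
position: [0.4657, 0.0807, 0.0273]
tcp_rot: [[0.001, -0.031, 1.0], [0.0, 1.0, 0.031], [-1.0, 0.0, 0.001]]
force: [-0.4, 0.4, -1.3]
opening: 0.503
```

```bash
python3 - <<'E'
from plan import *
s=ddisp();print(s["position"],np.round(s["tcp_rot"],4).tolist(),np.round(s["moment"],2))
c=cam("wrist");cs=cam("side")
cv2.imwrite("pics/w21.png",cv2.resize(c["pixels"][0:260,200:440,::-1],None,fx=3,fy=2.3,interpolation=cv2.INTER_CUBIC));crop(cs,250,350,190,270,7,"pics/s21.png")
E
```

```text
t 30.1 tip disp [-58.5 313.8  27.3] tilt 0.0 F [-0.4  0.4 -1.3] open 43.8
[0.46571106 0.08068248 0.02726814] [[0.0007, -0.0305, 0.9995], [0.0001, 0.9995, 0.0305], [-1.0, 0.0001, 0.0007]] [-0.1  -0.09 -0.02]
```

View pics/w21.png

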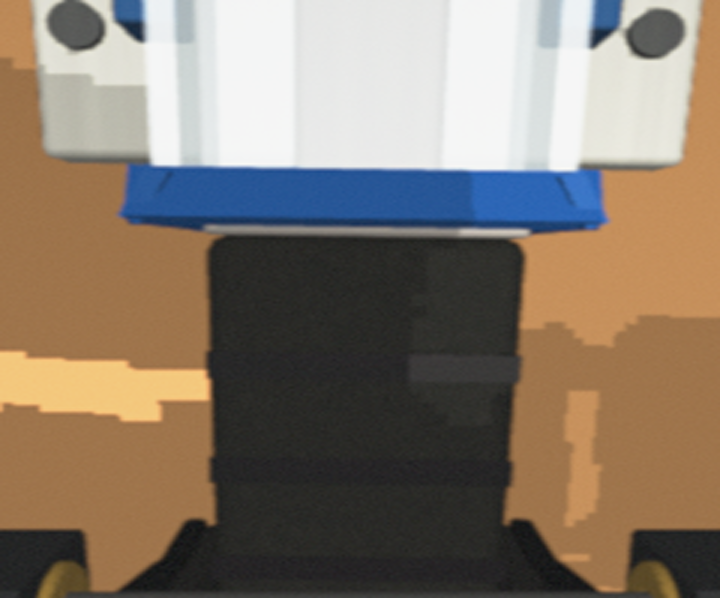

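View pics/s21.png

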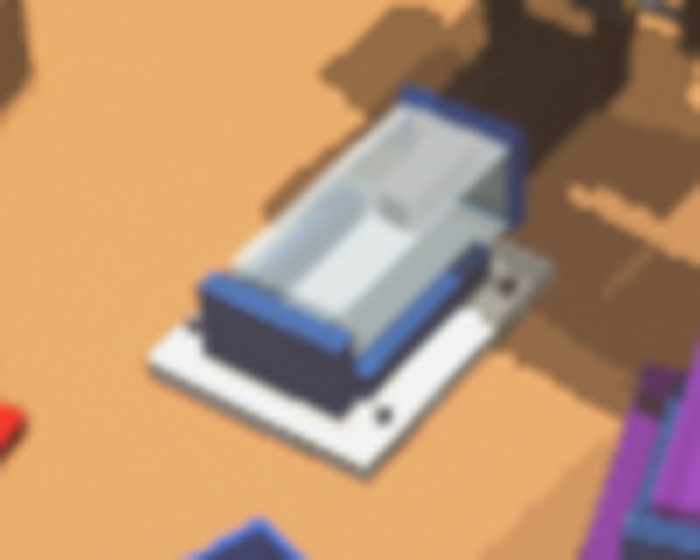

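Stop and case agree (lip centre at crop column 364, plate centre at 367, same slope). The force is about 1 N. I push on.

Call:
play_rows:
  rows:
    - [[0,0.005,0,0,0,0,0.03],[0,0.01,0,0,0,0,0.03],[0,0.015,0.0002,0,0,0,0.03],[0,0.02,0.0003,0,0,0,0.03],[0,0.025,0.0003,0,0,0,0.03],[0,0.03,0.0003,0,0,0,0.03]]

```text
time_s: 30.8
position: [0.4652, 0.1105, 0.0272]
tcp_rot: [[0.001, -0.03, 1.0], [0.0, 1.0, 0.03], [-1.0, 0.0, 0.001]]
force: [-0.0, -0.1, -1.1]
opening: 0.501
```

```bash
python3 - <<'E'
from plan import *
s=ddisp();print(s["position"],np.round(s["tcp_rot"],4).tolist(),np.round(s["moment"],2))
c=cam("wrist");cs=cam("side")
a=cv2.resize(c["pixels"][0:260,200:440,::-1],(480,520)); b=cv2.resize(cs["pixels"][190:270,270:350,::-1],None,fx=4,fy=4,interpolation=cv2.INTER_CUBIC);b=cv2.copyMakeBorder(b,0,200,0,0,cv2.BORDER_CONSTANT)
cv2.imwrite("pics/c22.png",np.hstack([a,b]))
E
```

```text
t 30.8 tip disp [-50.4 342.5  27.2] tilt 0.0 F [-0.  -0.1 -1.1] open 43.6
[0.46521684 0.11048975 0.02724267] [[0.0007, -0.0296, 0.9996], [0.0001, 0.9996, 0.0296], [-1.0, 0.0001, 0.0007]] [-0.01 -0.1  -0.02]
```

View pics/c22.png

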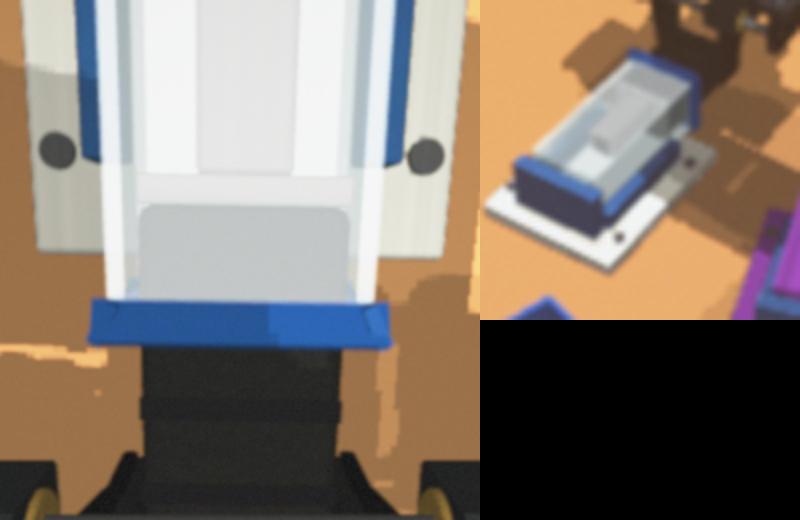

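Call:
play_rows:
  rows:
    - [[0,0.005,0,0,0,0,0.03],[0,0.01,0,0,0,0,0.03],[0,0.015,0,0,0,0,0.03],[0,0.02,0.0001,0,0,0,0.03],[0,0.025,0.0002,0,0,0,0.03],[0,0.028,0.0002,0,0,0,0.03],[0,0.031,0.0002,0,0,0,0.03],[0,0.031,0.0002,0,0,0,0.03]]

```text
time_s: 31.7
position: [0.4645, 0.1413, 0.0273]
tcp_rot: [[0.001, -0.03, 1.0], [0.0, 1.0, 0.03], [-1.0, 0.0, 0.001]]
force: [-1.0, -0.9, -2.2]
opening: 0.504
```

```bash
python3 - <<'E'
from plan import *
s=ddisp();print(s["position"],np.round(s["moment"],2))
c=cam("wrist");cs=cam("side")
a=cv2.resize(c["pixels"][0:260,200:440,::-1],(480,520)); b=cv2.resize(cs["pixels"][190:270,270:350,::-1],None,fx=4,fy=4,interpolation=cv2.INTER_CUBIC);b=cv2.copyMakeBorder(b,0,200,0,0,cv2.BORDER_CONSTANT)
cv2.imwrite("pics/c23.png",np.hstack([a,b]))
E
```

```text
t 31.7 tip disp [-42.2 372.2  27.3] tilt 0.0 F [-1.  -0.9 -2.2] open 43.9
[0.4644946  0.1413221  0.02725524] [-0.11 -0.12  0.01]
```

View pics/c23.png

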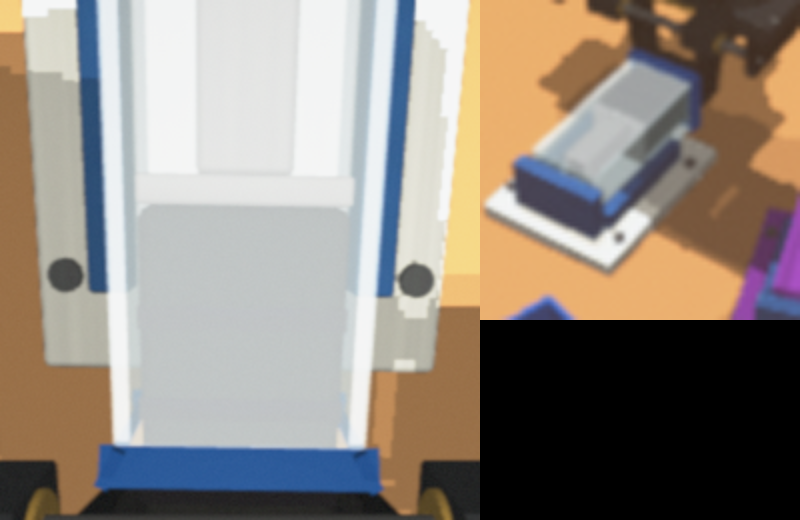

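Force is only about 2 N with the block nearly in. I lower 1.5 mm, open, back off, close and push on the heel.

Call:
play_rows:
  rows:
    - [[0.001,0,0,0,0,0,0.03],[0.0015,0,0,0,0,0,0.03],[0.0015,0,0,0,0,0,0.046],[0.0015,0,0,0,0,0,0.06],[0.0015,0,0,0,0,0,0.06],[0.0015,0,0,0,0,0,0.06],[0.0015,-0.008,0,0,0,0,0.06],[0.0015,-0.018,0,0,0,0,0.06],[0.0015,-0.028,0,0,0,0,0.06],[0.0015,-0.038,0,0,0,0,0.06],[0.0015,-0.045,0,0,0,0,0.06],[0.0015,-0.045,0,0,0,0,0]]

```text
time_s: 33.0
position: [0.466, 0.0948, 0.0257]
tcp_rot: [[0.001, -0.027, 1.0], [-0.0, 1.0, 0.027], [-1.0, -0.0, 0.001]]
force: [0.0, 0.3, -0.3]
opening: 0.654
```

Call:
play_rows:
  rows:
    - [[0,0,0,0,0,0,0],[0,0,0,0,0,0,0],[0,0,0,0,0,0,0],[0,0,0,0,0,0,0],[0,0,0,0,0,0,0],[0,0,0,0,0,0,0],[0,0,0,0,0,0,0]]

```text
time_s: 33.7
position: [0.4659, 0.0961, 0.0257]
tcp_rot: [[0.001, -0.03, 1.0], [0.0, 1.0, 0.03], [-1.0, 0.0, 0.001]]
force: [0.6, 1.0, -0.1]
opening: 0.052
```

```bash
python3 - <<'E'
from plan import *
s=ddisp();print(s["position"],np.round(s["moment"],2))
c=cam("wrist");cs=cam("side")
a=cv2.resize(c["pixels"][0:260,200:440,::-1],(480,520)); b=cv2.resize(cs["pixels"][190:270,270:350,::-1],None,fx=4,fy=4,interpolation=cv2.INTER_CUBIC);b=cv2.copyMakeBorder(b,0,200,0,0,cv2.BORDER_CONSTANT)
cv2.imwrite("pics/c24.png",np.hstack([a,b]))
E
```

```text
t 33.7 tip disp [-53.9 328.4  25.7] tilt 0.0 F [ 0.6  1.  -0.1] open 4.5
[0.46589151 0.09605332 0.02574374] [ 0.02 -0.04  0.03]
```

View pics/c24.png

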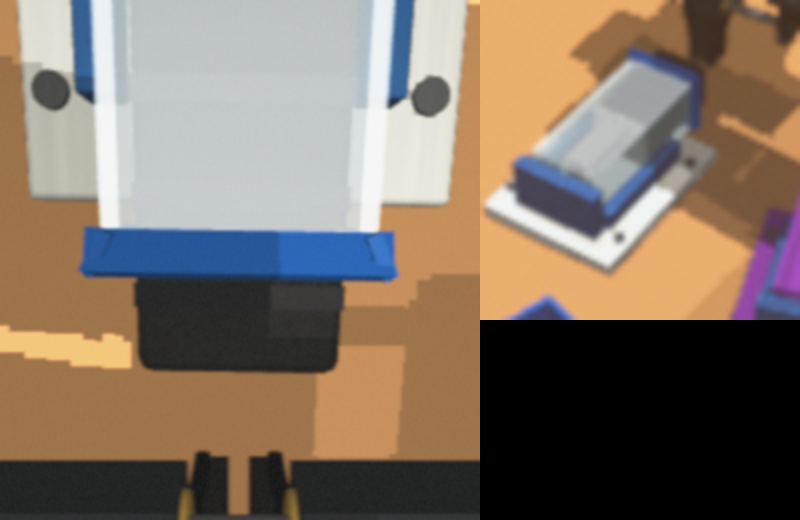

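Call:
play_rows:
  rows:
    - [[0,0.006,-0.002,0,0,0,0],[0,0.012,-0.002,0,0,0,0],[0,0.018,-0.002,0,0,0,0],[0,0.024,-0.002,0,0,0,0],[0,0.029,-0.002,0,0,0,0],[0,0.032,-0.002,0,0,0,0],[0,0.034,-0.002,0,0,0,0],[0,0.036,-0.002,0,0,0,0]]

```text
time_s: 34.6
position: [0.4629, 0.132, 0.0258]
tcp_rot: [[0.001, -0.029, 1.0], [-0.0, 1.0, 0.029], [-1.0, -0.0, 0.001]]
force: [-0.2, -1.3, -0.3]
opening: 0.005
```

```bash
python3 - <<'E'
from plan import *
s=ddisp();print(s["position"],np.round(s["moment"],2))
c=cam("wrist")
cv2.imwrite("pics/w25.png",cv2.resize(c["pixels"][60:280,200:440,::-1],None,fx=3,fy=2.5,interpolation=cv2.INTER_CUBIC))
E
```

```text
t 34.6 tip disp [-46.4 363.7  25.8] tilt 0.0 F [-0.2 -1.3 -0.3] open 0.5
[0.46287656 0.13198615 0.02575339] [-0.12 -0.09  0.  ]
```

View pics/w25.png

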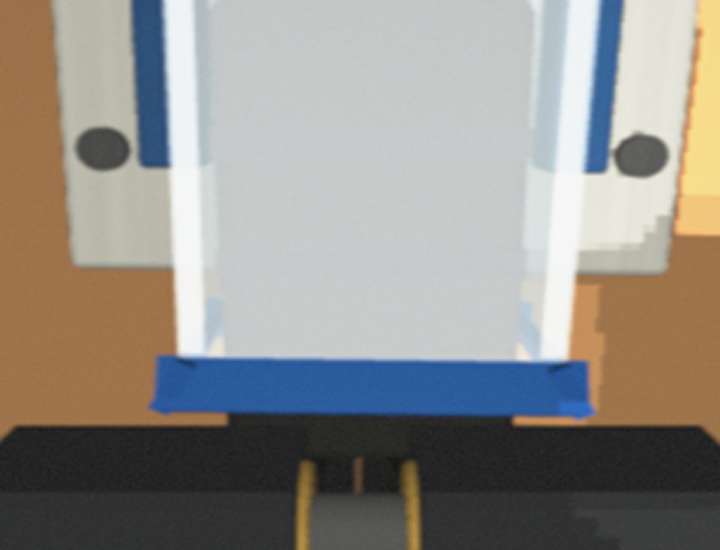

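Call:
play_rows:
  rows:
    - [[0,0.001,0,0,0,0,0],[0,0.002,0,0,0,0,0],[0,0.003,0,0,0,0,0],[0,0.004,0,0,0,0,0],[0,0.004,0,0,0,0,0]]

```text
time_s: 35.15
position: [0.4627, 0.1359, 0.0258]
tcp_rot: [[0.001, -0.03, 1.0], [-0.0, 1.0, 0.03], [-1.0, -0.0, 0.001]]
force: [0.4, -1.4, 0.3]
opening: 0.004
```

Call:
play_rows:
  rows:
    - [[0,0.001,0,0,0,0,0],[0,0.002,0,0,0,0,0],[0,0.002,0,0,0,0,0]]

```text
time_s: 35.45
position: [0.4626, 0.136, 0.0258]
tcp_rot: [[0.0, -0.031, 1.0], [-0.003, 1.0, 0.031], [-1.0, -0.003, -0.0]]
force: [0.4, -11.8, 1.6]
opening: 0.003
```

A hard stop at y = 0.136, where I expected 0.1365, with force rising to 12 N: the shank appears home. I back away and check.

Call:
play_rows:
  rows:
    - [[0,0.001,0,0,0,0,0],[0,0.001,0,0,0,0,0],[0,-0.005,0,0,0,0,0],[0,-0.015,0,0,0,0,0],[0,-0.025,0,0,0,0,0],[-0.01,-0.04,0,0,0,0,0],[-0.03,-0.06,0,0,0,0,0],[-0.06,-0.09,0,0,0,0,0],[-0.09,-0.12,0,0,0,0,0],[-0.12,-0.15,0,0,0,0,0],[-0.14,-0.18,0,0,0,0,0],[-0.14,-0.2,0,0,0,0,0]]

```text
time_s: 36.65
position: [0.4704, -0.0648, 0.1686]
tcp_rot: [[0.008, -0.028, 1.0], [-0.003, 1.0, 0.028], [-1.0, -0.003, 0.008]]
force: [-0.3, 0.7, -0.0]
opening: 0.006
```

```bash
python3 - <<'E'
from plan import *
s=ddisp();print(s["position"])
c=cam("wrist");cs=cam("side");ct=cam("top")
crop(cs,255,355,185,275,7,"pics/s26.png");crop(ct,240,340,195,265,7,"pics/t26.png")
cv2.imwrite("pics/all26.png",np.hstack([cv2.resize(cs["pixels"][:,:,::-1],(400,250)),cv2.resize(ct["pixels"][:,:,::-1],(400,250))]))
for n in ("tape","carton","flap"):
    r=trace("top",n)[:1]+trace("side",n)[:1]; print(n,[(round(q["p"],2),np.round(q["at"]),cv2.minAreaRect(np.argwhere(q["mask"])[:,::-1].astype(np.float32))[0]) for q in r])
E
```

```text
t 36.65 tip disp [-95.9 173.1 168.6] tilt 0.4 F [-0.3  0.7 -0. ] open 0.5
[ 0.47042038 -0.06483087  0.1686292 ]
tape [(0.76, array([343., 129.]), (340.0, 137.5)), (0.96, array([268., 167.]), (267.0, 169.5))]
carton [(0.77, array([231., 196.]), (231.44119262695312, 196.73529052734375))]
flap [(0.89, array([429., 178.]), (430.7346496582031, 174.28347778320312)), (0.61, array([344., 145.]), (343.6379089355469, 141.15518188476562))]
```

View pics/s26.png

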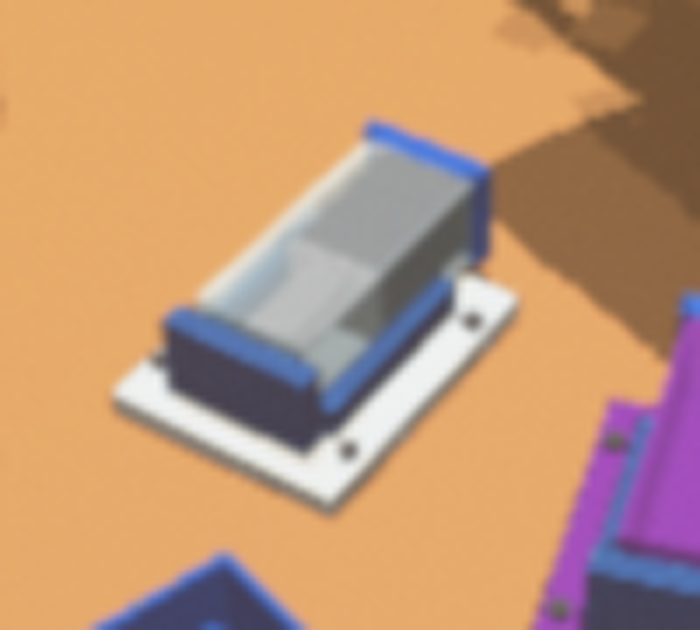

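View pics/t26.png

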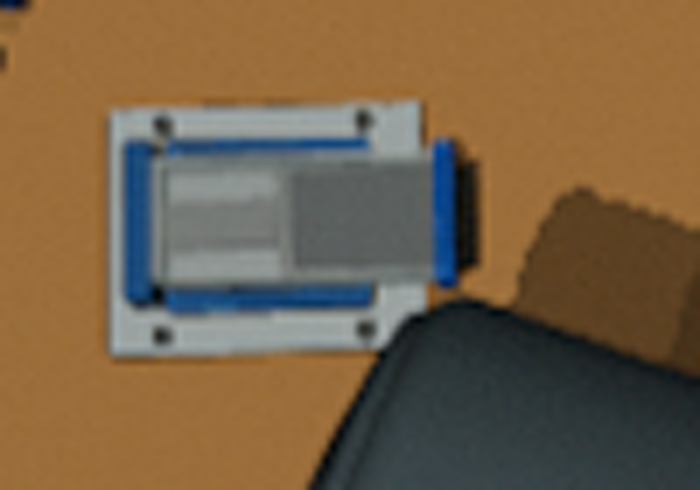

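View pics/all26.png

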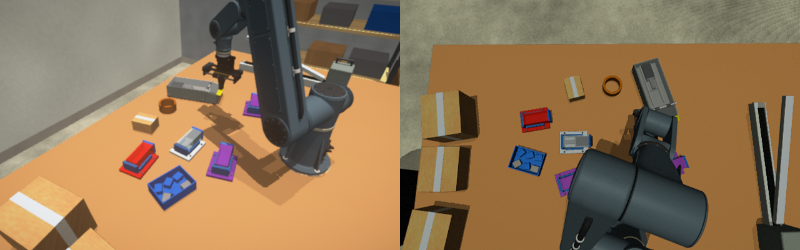

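Top crop: the shank runs to the closed end (column 164) and the heel sticks out of the lip by about 9 mm (columns 458–478, 10 expected). Tape and carton are at their starting pixels and the flap is shut. I hand in.

```bash
python3 -c "
from rig import *
print(hand_in())"
```

```text
the job is handed in; nothing more can be done
None
```

I drew the stop out of the dispenser and laid it flat on the open bench. I then regripped it at the heel and slid it shank first into the clear case. The job went in at about 37 s of the 72 s limit; no verdict is reported.

**What went wrong on the way:**
- **Flap:** the first try at leaning the raised flap on the gripper's back failed. Its lip caught under the gripper body and the force reached about 36 N, just under the 40 N limit. I backed out, raised it again and it held; the fingers closed on the shank with the flap up.
- **Elbow limit:** after releasing the stop, backing off ran the elbow joint to the edge of its range (139.967 of 139.97 degrees) and the arm fell short of that pose. The stop and bystanders were not affected.

**Last checks:**
- **Insertion:** the final push met a hard stop within 0.5 mm of the expected position, with force rising to 12 N. The top view shows the shank at the closed end and the heel about 9 mm out of the lip, where 10 mm is expected.
- **Surroundings:** the flap is shut. The tape is at its starting pixels in both views, and the carton in the side view; the carton was not found in the last top view. The gripper is clear and touches nothing.
- **Disagreement:** the wrist camera differed from the other measurements by about 2 mm. I allowed for this, and it stayed within the case's clearance.

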